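Stow the reactor fittings in their nests

TASK

Put the four loose steel reactor fittings away: lay each one flat in the white storage nest whose recess has its outline, the large round cap in the large round recess, the small cap in the small round one, the oblong flange in the oblong one and the impeller in the cross. Each must lie upright at the bottom of its recess, set down and not dropped. Leave the bottle and the beaker where they stand.

Things in the scene. Friction and masses are not known exactly. Their poses are not given: they have to be found in the camera images.
- large_cap: Large blanking cap, stainless steel: a disc 56 mm in diameter and 10 mm thick with an upright round grip stem on its centre, 22 mm in diameter, from 10 to 46 mm above the underside. 0.25 kg (+-30%). Round, so its yaw does not matter. Stands stem up on the bench. Origin: centre of its underside; z up.
- small_cap: Small blanking cap, stainless steel: a disc 34 mm in diameter and 10 mm thick with an upright round grip stem on its centre, 22 mm in diameter, from 10 to 46 mm above the underside. 0.12 kg (+-30%). Its yaw does not matter. Stands stem up on the bench. Origin: centre of its underside; z up.
- flange: Oblong sensor flange, stainless steel: a plate 60 mm (its x) by 34 mm (its y), 10 mm thick, with an upright square grip stem on its centre, 22 x 22 mm with faces square to its x and y, from 10 to 46 mm above the underside. 0.20 kg (+-30%). The same after half a turn. Stands stem up on the bench. Origin: centre of its underside; z up.
- impeller: Four-bladed steel impeller: a cross of blades along its x and y, 60 mm tip to tip, each 8 mm thick and 14 mm high, with a central square hub, 22 x 22 mm with faces square to the blades, from 12 to 46 mm above the underside. 0.16 kg (+-30%). The same after a quarter turn. Stands hub up on the bench, blades down. Origin: centre of its underside; z up.
- large_round_nest: Nest of the large cap. Fixed to the bench: white plastic slab 98 x 98 mm, 10 mm high; central recess 6 mm deep, its dark floor 4 mm above the bench. The recess is round, 72 mm in diameter. Origin: centre of its underside; z up.
- small_round_nest: Nest of the small cap. Fixed to the bench: white plastic slab 98 x 98 mm, 10 mm high; central recess 6 mm deep, its dark floor 4 mm above the bench. The recess is round, 50 mm in diameter. Origin: centre of its underside; z up.
- oblong_nest: Nest of the flange. Fixed to the bench: white plastic slab 98 x 98 mm, 10 mm high; central recess 6 mm deep, its dark floor 4 mm above the bench. The recess is a rectangle, 76 mm along its x and 50 mm along its y; the flange goes in with its x along this x, either way round. Origin: centre of its underside; z up.
- cross_nest: Nest of the impeller. Fixed to the bench: white plastic slab 98 x 98 mm, 10 mm high; central recess 6 mm deep, its dark floor 4 mm above the bench. The recess is a cross of two slots along its x and y, each 76 mm long and 24 mm wide; the impeller goes in with its blades along the slots. Origin: centre of its underside; z up.
- bottle: Bystander: closed amber reagent bottle with a blue cap, 56 mm in diameter, 110 mm high, loose, standing upright; not to be moved. Origin: centre of its underside; z up.
- beaker: Bystander: open grey plastic beaker, 64 mm across the rim, 75 mm high, loose, standing upright; not to be moved. Origin: centre of its underside; z up.
Not all that is in view belongs to the job. Leave any purple or yellow look-alike of the large_cap alone.

How it is judged (in metres and radians):
At the end, for the whole second after the job is handed in: Each fitting rests in its own nest: origin within 12 mm of the nest centre from above, under 6.5 mm above the nest underside (recess floor: 4 mm), tilt under 0.08 rad, speed under 0.02 m/s. Bottle and beaker upright within 0.2 rad and within 30 mm of their starts (horizontal distance between large_cap and large_round_nest below 0.012 m and z of large_cap in the frame of large_round_nest below 0.0065 m and angle between each of large_cap, small_cap, flange, impeller's own z axis and vertical below 0.08 rad and linear speed of each of large_cap, small_cap, flange, impeller below 0.02 m/s and horizontal distance between small_cap and small_round_nest below 0.012 m and z of small_cap in the frame of small_round_nest below 0.0065 m and horizontal distance between flange and oblong_nest below 0.012 m and z of flange in the frame of oblong_nest below 0.0065 m and horizontal distance between impeller and cross_nest below 0.012 m and z of impeller in the frame of cross_nest below 0.0065 m and distance of each of bottle, beaker from where it was at the start of the episode below 0.03 m and angle between each of bottle, beaker's own z axis and vertical below 0.2 rad); the robot touches nothing.
It fails at once if a fitting is dropped or thrown (faster than 0.8 m/s, a free fall of about 3 cm, with no finger touching it) ((linear speed of large_cap above 0.8 m/s and contact force between the fingers and large_cap below 0.05 N) or (linear speed of small_cap above 0.8 m/s and contact force between the fingers and small_cap below 0.05 N) or (linear speed of flange above 0.8 m/s and contact force between the fingers and flange below 0.05 N) or (linear speed of impeller above 0.8 m/s and contact force between the fingers and impeller below 0.05 N)).
It fails at once if the bottle is pushed more than 3 cm from its place or tipped (distance of bottle from where it was at the start of the episode above 0.03 m or angle between bottle's own z axis and vertical above 0.4 rad).
It fails at once if the beaker is pushed more than 3 cm from its place or tipped (distance of beaker from where it was at the start of the episode above 0.03 m or angle between beaker's own z axis and vertical above 0.4 rad).
It also fails if it takes over 120 s, if anything falls off the work surface, if the arm or the gripper's body presses on something with over 40 N, if the wrist force passes 120 N, or if a joint passes its speed limit or range.

ROBOT

A 6-joint arm with a two-finger parallel gripper is mounted at the origin on the work surface. World frame = base frame: x ahead of the robot, y to its left, z up, the work surface at z = 0. Lengths are in mm, angles in degrees, forces in N, time in s.
With the tool pointing down it reaches from about 300 to 750 mm from the base axis. Payload 8.5 kg.
Tool frame: the origin (TCP) lies midway between the tips of the shut fingers; the grasp point (between the pads) lies 19 mm behind it; z points along the fingers, y is the line along which they close (so a half turn about z gives the same grasp; the last joint's range is limited). The gripper opens to 85 mm and grips with 20 to 120 N. Pads are 22 mm wide; open, the fingers measure 114 mm over their backs; the gripper's body (76 mm by 85 mm) begins 54 mm behind the grasp point. The pads swing forward as they close: fully open they stand 13 mm farther back than shut.
Start: joints at [64.498, 21.807, 74.336, -0, 83.858, -12.336], TCP at [125.273, 535.525, 231.322] pointing down, gripper open.
Joint ranges: [-178.18, 178.18], [-50.72, 133.34], [12.68, 142.11], [-81.47, 261.47], [9.98, 163.14], [-165.26, 165.26]. Speed limits (degrees/s): [136.94, 136.94, 180, 180, 180, 180].

INTERFACE

Orientations are given as a 3x3 rotation matrix whose columns are the frame's x, y, z axes.
In Python, from workcell import * gives the robot as it stands.
- The arm moves only by the tool step_arm, never from a script. Its argument "plan" is a list of rows, each an object of numbers: "jaw": the opening, from 0 (shut) to 1 (fully open); "dx", "dy", "dz": the shift along the tool's x, y, z in m; "wx", "wy", "wz": the turn, a rotation vector about the tool's x, y, z in degrees. A call has 1 to 5 rows; each row shifts and turns the commanded pose from where the row before left it, along the tool's axes as they then stand; what a row does not reach is not made up. A row lasts 1/12 s, in which the tool goes at most 41.7 mm and 7.16 degrees, less where a joint would pass 70% of its speed; a pose out of reach is approached as far as the arm can. A call is refused whole if a number of a shift passes 0.0417 or a number of a turn 7.16, either way. A call with a gripper value outside its range is refused whole. The fingers move at their own pace and stop on an object; "force" is the grip in N (left out, the last holds). Time passes only in rows, so rows that do not move let the fingers close. It gives the time, the measured TCP pose, the force, the opening and the grip force at its end, in the units of the state.
- get_state(): the state, without advancing time (a new reading comes with each control period).
- read_camera(name): name is "scene" or "top" or "wrist"; returns a dict with "img" (480x640x3 uint8, red, green, blue), "fx", "fy", "cx", "cy" (pixels), "k1" (the pictures are not rectified: a ray, as slopes to the right and down, at radius r is drawn at 1 + k1 r^2 times it, then the intrinsics apply), "position" and "rotation" of the camera in the world. Camera axes: x right, y down, z forward; pixel columns grow to the right and rows downward; lengths in mm; the calibration is good to about 2 mm. A picture is of the moment at which its call begins. There is no depth.
- sign_off(): hands the job in; it is judged then, once.
The state is a dict: "clock": time; "qpos": joint angles; "joint_velocities": joint speeds; "joint_efforts": joint torques, N m; "position": TCP position; "eef_rot": TCP orientation; "force": force on the tool from outside, world axes, zero at the start; "ft_torque": the same for the moment, N m; "finger_gap": finger opening in mm; "grip_force": force on a finger pad.
Only numpy, scipy, OpenCV 4.12 (cv2) and the standard library are available. Lean on these libraries where they do the work, as an engineer would, in place of code of your own. Each camera call takes 0.05 s, during which the arm holds its last target. There are 200 camera calls.

## Working session

There is one attempt and no reset: what is moved stays moved. The work goes in short steps, Python scripts to look and compute and a tool call to move; the robot and the scene stay as the last step left them, time stands still between calls to the robot, and variables do not carry over. Pictures are saved under pics/ and viewed, at most 14 in all, crops included, and the job is handed in when it is done.

Besides the shell and the picture viewer there is one more tool, called after ">>>" as a command line: name --argument value ..., lists and objects as JSON in quotes. step_arm: Moves the arm, as the interface text tells. Its arguments: {"type":"object","properties":{"plan":{"type":"array","items":{"type":"object","properties":{"jaw":{"type":"number"},"dx":{"type":"number"},"dy":{"type":"number"},"dz":{"type":"number"},"wx":{"type":"number"},"wy":{"type":"number"},"wz":{"type":"number"}}}},"force":{"type":"number"}},"required":["plan"]}

```bash
mkdir -p pics; ls; python3 - <<'E'
from workcell import *
import cv2
s=get_state();print(s)
for n in("top","scene"):
    c=read_camera(n);cv2.imwrite(f"pics/{n}0.png",c["img"][...,::-1]);print({k:v for k,v in c.items() if k!="img"})
E
```

```text
pics
{'clock': 0.0, 'qpos': array([ 6.44979443e+01,  2.18403854e+01,  7.43860753e+01,  8.03146880e-04,
        8.38566148e+01, -1.23370524e+01]), 'joint_velocities': array([-0.09866039,  0.01973918,  0.05681553, -0.03759914, -0.04132929,
       -0.04279837]), 'joint_efforts': array([ 2.05158736e-03, -4.48448431e+01, -2.31281322e+01, -8.43395037e-05,
        4.66259124e-03, -2.63815099e-05]), 'position': array([125.14629303, 535.2696512 , 230.70966001]), 'eef_rot': array([[-9.73717753e-01,  2.27757179e-01, -6.36841985e-04],
       [ 2.27757839e-01,  9.73716935e-01, -1.30267287e-03],
       [ 3.23410729e-04, -1.41348145e-03, -9.99998949e-01]]), 'force': array([-0.5775265 , -0.22489168,  0.21216377]), 'ft_torque': array([-0.0373958 , -0.03565997, -0.01322101]), 'grip_force': 0.0, 'finger_gap': 85.47889423868432}
{'fx': 455.4683065599408, 'fy': 455.4683065599408, 'cx': 321.446753776481, 'cy': 241.61759855739356, 'k1': -0.04429611383348432, 'position': array([ 398.12646158,   13.48289897, 1079.16750796]), 'rotation': array([[ 0.01550733, -0.997888  ,  0.06307981],
       [-0.99937608, -0.01747082, -0.03069549],
       [ 0.03173271, -0.06256445, -0.99753633]])}
{'fx': 496.8051997068698, 'fy': 496.8051997068698, 'cx': 312.37732545034265, 'cy': 237.42586662088584, 'k1': 0.012189420699625184, 'position': array([1049.77685341, -506.11871813,  687.25677681]), 'rotation': array([[ 0.65692756,  0.48771356, -0.57496232],
       [ 0.75387613, -0.41396744,  0.51019774],
       [ 0.01081468, -0.76861333, -0.63962223]])}
```

View pics/top0.png

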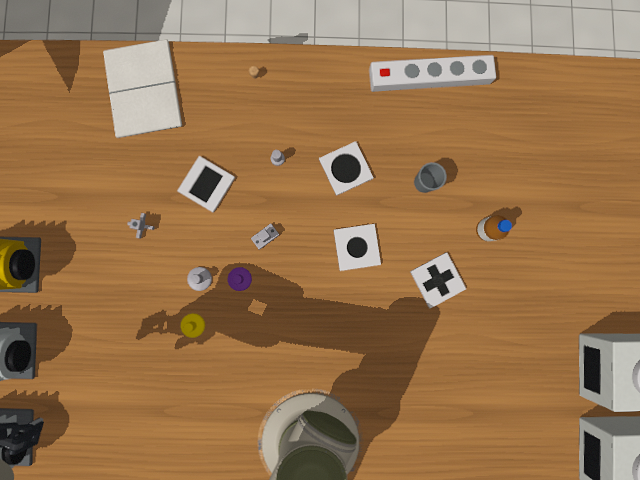

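View pics/scene0.png

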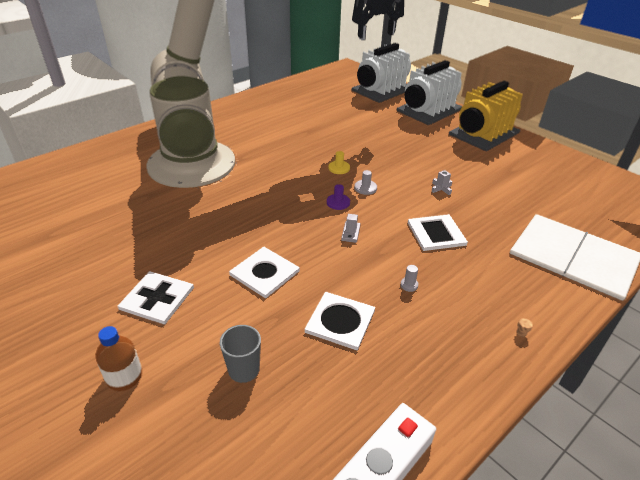

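Candidates in the top view are:
- **Large cap:** steel at (200,279). Its look-alikes are purple at (239,279) and yellow at (193,325), both excluded by colour.
- **Small cap:** steel at (278,157). The wood-coloured cork at (254,71) is excluded.
- **Flange:** (264,236).
- **Impeller:** (140,224).
- **Nests:** large round (346,168), small round (357,247), oblong (206,184), cross (438,280).

The bottle is at (495,227) and the beaker at (430,177). Next is a close crop and the measurements.

```bash
cat > h.py <<'E'
import numpy as np, cv2
from workcell import *
def ray(c,uv):
    uv=np.atleast_2d(np.float64(uv)); d=np.c_[(uv[:,0]-c["cx"])/c["fx"],(uv[:,1]-c["cy"])/c["fy"]]
    s=d.copy()
    for _ in range(8): s=d/(1+c["k1"]*(s**2).sum(1,keepdims=True))
    return np.c_[s,np.ones(len(s))]@np.array(c["rotation"]).T
def plane(c,uv,z):
    r=ray(c,uv); p=np.array(c["position"]); return p+r*((z-p[2])/r[:,2])[:,None]
def comps(mask,amin):
    cs,_=cv2.findContours(mask.astype(np.uint8)*255,cv2.RETR_EXTERNAL,cv2.CHAIN_APPROX_NONE)
    return [k for k in cs if cv2.contourArea(k)>=amin]
E
python3 - <<'E'
from h import *
c=read_camera("top");im=c["img"];hsv=cv2.cvtColor(im,cv2.COLOR_RGB2HSV)
R=[(200,279),(278,157),(264,236),(140,224)]
t=[cv2.resize(im[y-25:y+25,x-25:x+25,::-1],(300,300),interpolation=cv2.INTER_NEAREST) for x,y in R]
cv2.imwrite("pics/crop.png",np.vstack([np.hstack(t[:2]),np.hstack(t[2:])]))
# nests: white slab corners (z=10) & dark recess (z=4)
for n,(x,y) in dict(large=(346,168),small=(357,247),obl=(206,184),cross=(438,280)).items():
    x0,y0=x-36,y-36;h=hsv[y0:y+37,x0:x+37]
    w=(h[...,1]<60)&(h[...,2]>150); k=max(comps(w,300),key=cv2.contourArea).reshape(-1,2)+[x0,y0]
    P=plane(c,k,10)[:,:2].astype(np.float32); r=cv2.minAreaRect(P)
    d=(h[...,2]<60); d&=cv2.erode(cv2.drawContours(np.zeros(h.shape[:2],np.uint8),[k-[x0,y0]],-1,1,-1),None)>0
    k=max(comps(d,50),key=cv2.contourArea).reshape(-1,2)+[x0,y0]
    P=plane(c,k,4)[:,:2].astype(np.float32);m=cv2.moments(P.reshape(-1,1,2));r2=cv2.minAreaRect(P)
    print(n,"slab",np.round(r[0]),np.round(r[1]),round(r[2],1),"dark",round(m['m10']/m['m00'],1),round(m['m01']/m['m00'],1),np.round(r2[1]),round(r2[2],1))
E
```

```text
large slab [643. -74.] [100.  99.] 26.1 dark 643.6 -74.3 [66. 67.] 1.4
small slab [ 455. -103.] [99. 99.] 9.3 dark 454.6 -103.1 [45. 45.] 0.9
obl slab [599. 257.] [99. 99.] 60.2 dark 598.5 257.8 [47. 73.] 60.1
cross slab [ 380. -297.] [ 99. 101.] 28.4 dark 379.9 -298.0 [65. 62.] 72.6
```

View pics/crop.png

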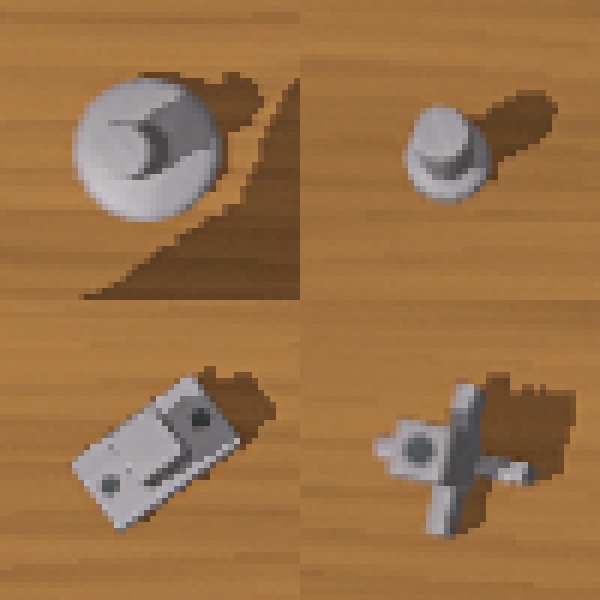

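The crop shows the plain steel large cap, small cap, flange and impeller, all upright. I take their centres from masks, with the impeller's blade tips and the small cap's stem top read from the crop pixels.

```bash
python3 - <<'E'
from h import *
c=read_camera("top");im=c["img"];hsv=cv2.cvtColor(im,cv2.COLOR_RGB2HSV)
def msk(x,y,r=22):
    h=hsv[y-r:y+r,x-r:x+r]; k=max(comps(h[...,1]<75,30),key=cv2.contourArea); return k.reshape(-1,2)+[x-r,y-r]
k=msk(200,279);P=plane(c,k,9)[:,:2].astype(np.float32);print("large",cv2.minEnclosingCircle(P), np.round(P.mean(0)))
k=msk(264,236);P=plane(c,k,9)[:,:2].astype(np.float32);r=cv2.minAreaRect(P);print("flange",r)
print(cv2.boxPoints(r))
k=msk(278,157);P=plane(c,k,9)[:,:2].astype(np.float32);print("small mask bbox z9",P.min(0),P.max(0))
f=lambda x,y,p:(x-25+(p[0]/6)-.5,y-25+(p[1]/6)-.5)
print("small top",plane(c,f(278,157,(142,133)),46)," disc",plane(c,f(278,157,(148,160)),10))
T=plane(c,[f(140,224,p) for p in[(167,88),(141,230),(233,172),(75,147)]],13)[:,:2]
print("imp",T,T.mean(0));
for a,b in((0,1),(2,3)):d=T[a]-T[b];print(np.hypot(*d),np.degrees(np.arctan2(d[1],d[0])))
print("imp hub",plane(c,f(140,224,(120,149)),46))
for n,(x,y) in dict(obl=(206,184)).items():
    P=plane(c,[(x,y)],4);print(P)
# bystanders
print("beaker base",plane(c,[(430,180)],40),"bottle",plane(c,[(490,228)],50))
w=read_camera("wrist");cv2.imwrite("pics/w0.png",w["img"][...,::-1]);print({k:v for k,v in w.items() if k!="img"})
E
```

```text
large ((374.3316650390625, 264.86761474609375), 28.657623291015625) [375. 265.]
flange ((476.2103271484375, 114.46661376953125), (34.44569778442383, 59.516788482666016), 38.02494812011719)
[[444.31186  127.29922 ]
 [480.97446   80.415306]
 [508.1088   101.63401 ]
 [471.4462   148.51791 ]]
small mask bbox z9 [646.36127  72.72835] [682.75824 106.0885 ]
small top [[664.2403262  88.9870142  46.       ]]  disc [[662.68072217  88.99053739  10.        ]]
imp [[524.98373146 401.55090516]
 [469.23639606 409.39522998]
 [492.51310773 374.42006939]
 [501.2258566  436.55785665]] [496.98977296 405.48101529]
56.2965259681383 -8.009622679990292
62.74565003332507 -97.98178138247977
imp hub [[497.56999953 406.37096204  46.        ]]
[[598.38520941 256.76219853   4.        ]]
beaker base [[ 612.25880999 -269.54451675   40.        ]] bottle [[ 501.55674212 -407.35841268   50.        ]]
{'fx': 421.43809718612385, 'fy': 421.43809718612385, 'cx': 323.5724936864623, 'cy': 241.57145676160928, 'k1': -0.07114834229565009, 'position': array([ 59.17790947, 552.6365933 , 373.09009013]), 'rotation': array([[ 2.29338663e-01,  9.36738351e-01,  2.64433430e-01],
       [ 9.73346206e-01, -2.20442095e-01, -6.32648926e-02],
       [-9.70391883e-04,  2.71894362e-01, -9.62326615e-01]])}
```

View pics/w0.png

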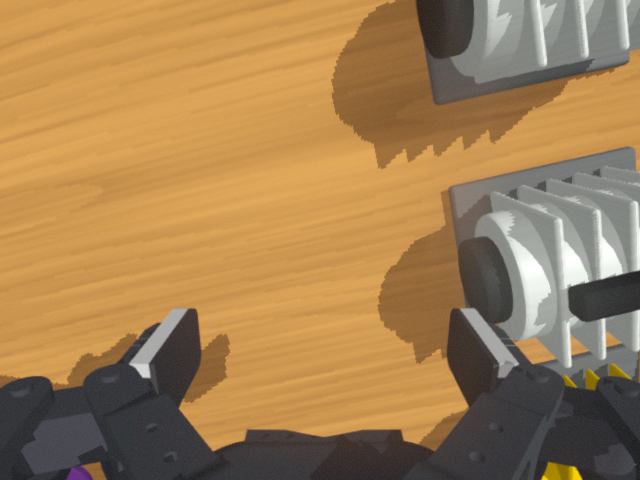

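The wrist view shows open bench and the reactor-like motors at the upper right, no fitting. The measured sizes agree with the given ones: slabs about 99 mm, cap radius 28.7 mm, flange 34.4 x 59.5 mm. I'll start with the impeller.

```bash
cat > go.py <<'E'
# usage: go.py x,y,z,theta[,jaw] ...   prints rows in tool axes (theta: world angle of closing axis)
import sys,json
from h import *
from scipy.spatial.transform import Rotation as Ro
s=get_state();p=np.array(s["position"]);R=np.array(s["eef_rot"])
print("t",round(s["clock"],2),"p",np.round(p,1),"theta",round(np.degrees(np.arctan2(R[1,1],R[0,1])),1),"F",np.round(s["force"],1),"gap",round(s["finger_gap"],1),"grip",round(s["grip_force"],1),"q6",round(s["qpos"][5]))
rows=[]
for a in sys.argv[1:]:
    v=[float(q) for q in a.split(",")];t=np.array(v[:3]);th=np.radians(v[3])
    y=np.array([np.cos(th),np.sin(th),0]);z=np.array([0,0,-1.]);G=np.c_[np.cross(y,z),y,z]
    w=Ro.from_matrix(R.T@G).as_rotvec(degrees=True)
    step=v[5] if len(v)>5 else 40
    n=max(1,int(np.ceil(max(np.linalg.norm(t-p)/step,np.linalg.norm(w)/7))))
    for i in range(n):
        d=R.T@((t-p)/(n-i)); ww=Ro.from_matrix(R.T@G).as_rotvec(degrees=True)/(n-i)
        r=dict(zip(["dx","dy","dz"],[round(q/1000,3) for q in d]));r["wz"]=round(ww[2],1)
        if abs(ww[:2]).max()>.2: r["wx"],r["wy"]=round(ww[0],1),round(ww[1],1)
        if len(v)>4:r["jaw"]=v[4]
        rows.append(r); p=p+R@(1000*np.array([r["dx"],r["dy"],r["dz"]])); R=R@Ro.from_rotvec([r.get("wx",0),r.get("wy",0),r["wz"]],degrees=True).as_matrix()
for i in range(0,len(rows),5):print(json.dumps(rows[i:i+5]).replace('"',''))
E
python3 go.py 440,425,190,82,.6 497,405.5,90,82,.6
```

```text
t 0.25 p [125.2 535.4 231. ] theta 76.8 F [ 0.2  0.1 -0.1] gap 85.7 grip 0.0 q6 -12
[{dx: -0.037, dy: -0.004, dz: 0.005, wz: -0.6, jaw: 0.6}, {dx: -0.037, dy: -0.004, dz: 0.005, wz: -0.6, jaw: 0.6}, {dx: -0.037, dy: -0.005, dz: 0.004, wz: -0.6, jaw: 0.6}, {dx: -0.037, dy: -0.005, dz: 0.005, wz: -0.6, jaw: 0.6}, {dx: -0.036, dy: -0.006, dz: 0.004, wz: -0.6, jaw: 0.6}]
[{dx: -0.037, dy: -0.006, dz: 0.005, wz: -0.5, jaw: 0.6}, {dx: -0.036, dy: -0.006, dz: 0.004, wz: -0.6, jaw: 0.6}, {dx: -0.036, dy: -0.007, dz: 0.005, wz: -0.5, jaw: 0.6}, {dx: -0.037, dy: -0.006, dz: 0.004, wz: -0.6, jaw: 0.6}, {dx: -0.02, dy: -0.004, dz: 0.033, wz: 0.0, jaw: 0.6}]
[{dx: -0.019, dy: -0.004, dz: 0.034, wz: 0.0, jaw: 0.6}, {dx: -0.02, dy: -0.004, dz: 0.033, wz: 0.0, jaw: 0.6}]
```

>>> step_arm --plan '[{"dx": -0.037,"dy": -0.004,"dz": 0.005,"wz": -0.6,"jaw": 0.6},{"dx": -0.037,"dy": -0.004,"dz": 0.005,"wz": -0.6,"jaw": 0.6},{"dx": -0.037,"dy": -0.005,"dz": 0.004,"wz": -0.6,"jaw": 0.6},{"dx": -0.037,"dy": -0.005,"dz": 0.005,"wz": -0.6,"jaw": 0.6},{"dx": -0.036,"dy": -0.006,"dz": 0.004,"wz": -0.6,"jaw": 0.6}]' --force 50

```text
invalid input
```

>>> step_arm --plan '[{"dx": -0.037,"dy": -0.006,"dz": 0.005,"wz": -0.6,"jaw": 0.6},{"dx": -0.036,"dy": -0.006,"dz": 0.004,"wz": -0.6,"jaw": 0.6},{"dx": -0.036,"dy": -0.007,"dz": 0.005,"wz": -0.5,"jaw": 0.6},{"dx": -0.037,"dy": -0.006,"dz": 0.004,"wz": -0.6,"jaw": 0.6},{"dx": -0.02,"dy": -0.004,"dz": 0.033,"jaw": 0.6}]'

```text
invalid input
```

>>> step_arm --plan '[{"dx": -0.019,"dy": -0.004,"dz": 0.034,"jaw": 0.6},{"dx": -0.02,"dy": -0.004,"dz": 0.033,"jaw": 0.6},{"jaw": 0.6},{"jaw": 0.6}]'

```text
invalid input
```

```bash
python3 go.py 497,405.5,18,82,.6; python3 - <<'E'
from h import *
w=read_camera("wrist");cv2.imwrite("pics/w1.png",w["img"][...,::-1])
E
```

```text
t 0.25 p [125.2 535.4 231. ] theta 76.8 F [ 0.2  0.1 -0.1] gap 85.7 grip 0.0 q6 -12
[{dx: -0.033, dy: -0.003, dz: 0.018, wz: -0.4, jaw: 0.6}, {dx: -0.033, dy: -0.004, dz: 0.018, wz: -0.4, jaw: 0.6}, {dx: -0.033, dy: -0.004, dz: 0.018, wz: -0.4, jaw: 0.6}, {dx: -0.032, dy: -0.004, dz: 0.018, wz: -0.4, jaw: 0.6}, {dx: -0.032, dy: -0.004, dz: 0.018, wz: -0.4, jaw: 0.6}]
[{dx: -0.032, dy: -0.005, dz: 0.018, wz: -0.5, jaw: 0.6}, {dx: -0.033, dy: -0.005, dz: 0.018, wz: -0.4, jaw: 0.6}, {dx: -0.032, dy: -0.005, dz: 0.017, wz: -0.5, jaw: 0.6}, {dx: -0.032, dy: -0.005, dz: 0.018, wz: -0.4, jaw: 0.6}, {dx: -0.033, dy: -0.006, dz: 0.017, wz: -0.5, jaw: 0.6}]
[{dx: -0.032, dy: -0.006, dz: 0.018, wz: -0.4, jaw: 0.6}, {dx: -0.032, dy: -0.006, dz: 0.017, wz: -0.5, jaw: 0.6}]
```

View pics/w1.png

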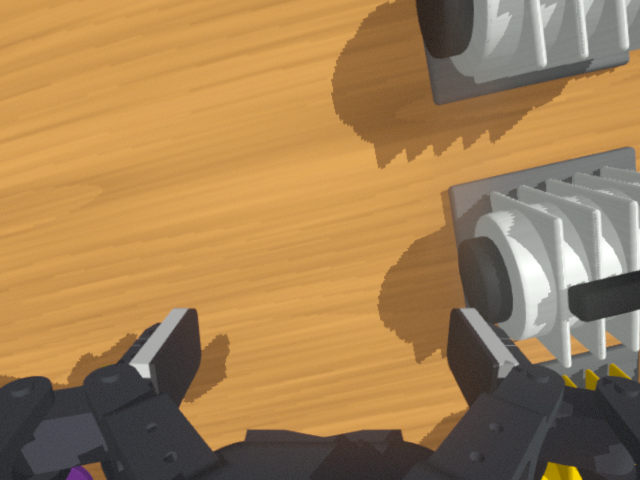

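The arm hasn't moved: every call was refused, and the wrist view is the same as before. The refusal may be because keys were missing, so I'll send all seven in one row.

>>> step_arm --plan '[{"jaw": 0.6,"dx": -0.037,"dy": -0.004,"dz": 0.005,"wx": 0,"wy": 0,"wz": -0.6}]' --force 50

```text
clock: 0.38
position: [156.9, 524.5, 227.1]
eef_rot: [[-0.977, 0.212, -0.001], [0.212, 0.977, 0.002], [0.001, 0.002, -1.0]]
force: [0.3, 1.7, -0.6]
finger_gap: 75.4
grip_force: 0.0
```

>>> step_arm --plan '[{"jaw": 0.6,"dx": -0.037,"dy": -0.004,"dz": 0.005,"wx": 0,"wy": 0,"wz": -0.6},{"jaw": 0.6,"dx": -0.037,"dy": -0.005,"dz": 0.004,"wx": 0,"wy": 0,"wz": -0.6},{"jaw": 0.6,"dx": -0.037,"dy": -0.005,"dz": 0.005,"wx": 0,"wy": 0,"wz": -0.6},{"jaw": 0.6,"dx": -0.036,"dy": -0.006,"dz": 0.004,"wx": 0,"wy": 0,"wz": -0.6},{"jaw": 0.6,"dx": -0.037,"dy": -0.006,"dz": 0.005,"wx": 0,"wy": 0,"wz": -0.6}]'

```text
clock: 0.8
position: [337.2, 460.6, 203.3]
eef_rot: [[-0.986, 0.166, 0.0], [0.166, 0.986, 0.0], [-0.0, 0.0, -1.0]]
force: [0.2, 0.1, 0.3]
finger_gap: 51.0
grip_force: 0.0
```

>>> step_arm --plan '[{"jaw": 0.6,"dx": -0.036,"dy": -0.006,"dz": 0.004,"wx": 0,"wy": 0,"wz": -0.6},{"jaw": 0.6,"dx": -0.036,"dy": -0.007,"dz": 0.005,"wx": 0,"wy": 0,"wz": -0.5},{"jaw": 0.6,"dx": -0.037,"dy": -0.006,"dz": 0.004,"wx": 0,"wy": 0,"wz": -0.6},{"jaw": 0.6,"dx": -0.02,"dy": -0.004,"dz": 0.033,"wx": 0,"wy": 0,"wz": 0},{"jaw": 0.6,"dx": -0.019,"dy": -0.004,"dz": 0.034,"wx": 0,"wy": 0,"wz": 0}]'

```text
clock: 1.22
position: [480.6, 411.8, 123.6]
eef_rot: [[-0.99, 0.138, 0.004], [0.138, 0.99, 0.002], [-0.003, 0.003, -1.0]]
force: [0.2, -0.3, -0.3]
finger_gap: 51.5
grip_force: 0.0
```

>>> step_arm --plan '[{"jaw": 0.6,"dx": -0.02,"dy": -0.004,"dz": 0.033,"wx": 0,"wy": 0,"wz": 0},{"jaw": 0.6,"dx": 0,"dy": 0,"dz": 0,"wx": 0,"wy": 0,"wz": 0},{"jaw": 0.6,"dx": 0,"dy": 0,"dz": 0,"wx": 0,"wy": 0,"wz": 0}]'

```text
clock: 1.47
position: [497.1, 404.9, 88.7]
eef_rot: [[-0.99, 0.138, -0.003], [0.138, 0.99, -0.002], [0.003, -0.002, -1.0]]
force: [-0.3, -0.2, 1.2]
finger_gap: 51.0
grip_force: 0.0
```

```bash
sed -i 's/^        r=dict(zip.*/        r={"jaw":v[4] if len(v)>4 else 0.6,**dict(zip(["dx","dy","dz"],[round(q\/1000,3) for q in d])),"wx":0,"wy":0,"wz":round(ww[2],1)}/; /if len(v)>4:r/d; s/print(json.dumps(rows\[i:i+5\]).*/print(json.dumps(rows[i:i+5],separators=(",",":")))/' go.py
python3 go.py 497,405.5,18,82,.6; python3 - <<'E'
from h import *
w=read_camera("wrist");cv2.imwrite("pics/w2.png",w["img"][...,::-1])
E
```

```text
t 1.47 p [497.1 404.9  88.7] theta 82.0 F [-0.3 -0.2  1.2] gap 51.0 grip 0.0 q6 -53
[{"jaw":0.6,"dx":-0.0,"dy":0.0,"dz":0.035,"wx":0,"wy":0,"wz":0.0},{"jaw":0.6,"dx":-0.0,"dy":0.001,"dz":0.036,"wx":0,"wy":0,"wz":0.0}]
```

View pics/w2.png

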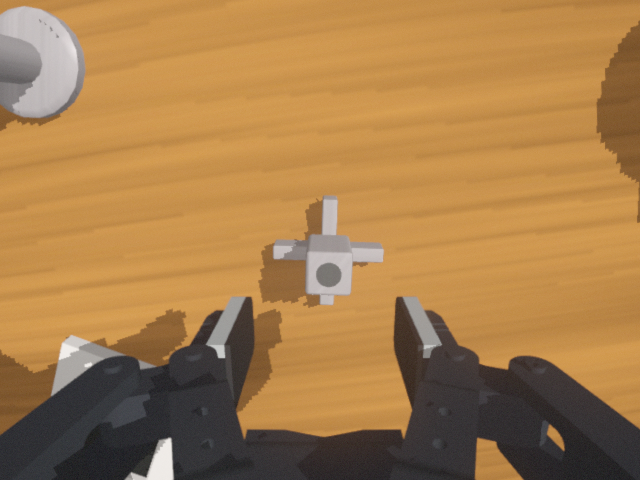

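The wrist view shows the impeller hub at (330,265), midway between the pads and square to them. I'll descend, grip and lift.

>>> step_arm --plan '[{"jaw": 0.6,"dx": 0,"dy": 0,"dz": 0.03,"wx": 0,"wy": 0,"wz": 0},{"jaw": 0.6,"dx": 0,"dy": 0,"dz": 0.03,"wx": 0,"wy": 0,"wz": 0},{"jaw": 0.6,"dx": 0,"dy": 0,"dz": 0.011,"wx": 0,"wy": 0,"wz": 0},{"jaw": 0.6,"dx": 0,"dy": 0,"dz": 0,"wx": 0,"wy": 0,"wz": 0}]'

```text
clock: 1.85
position: [495.9, 405.9, 18.6]
eef_rot: [[-0.991, 0.136, -0.002], [0.136, 0.991, -0.001], [0.002, -0.001, -1.0]]
force: [-0.6, 0.2, -0.0]
finger_gap: 50.8
grip_force: 0.0
```

>>> step_arm --plan '[{"jaw": 0.1,"dx": 0,"dy": 0,"dz": 0,"wx": 0,"wy": 0,"wz": 0},{"jaw": 0.1,"dx": 0,"dy": 0,"dz": 0,"wx": 0,"wy": 0,"wz": 0},{"jaw": 0.1,"dx": 0,"dy": 0,"dz": 0,"wx": 0,"wy": 0,"wz": 0},{"jaw": 0.1,"dx": 0,"dy": 0,"dz": 0,"wx": 0,"wy": 0,"wz": 0},{"jaw": 0.1,"dx": 0,"dy": 0,"dz": 0,"wx": 0,"wy": 0,"wz": 0}]' --force 60

```text
clock: 2.27
position: [498.2, 406.6, 22.0]
eef_rot: [[-0.991, 0.137, 0.004], [0.137, 0.991, 0.003], [-0.004, 0.003, -1.0]]
force: [-1.9, 0.9, 7.2]
finger_gap: 20.9
grip_force: 59.8
```

>>> step_arm --plan '[{"jaw": 0.1,"dx": 0,"dy": 0,"dz": -0.02,"wx": 0,"wy": 0,"wz": 0},{"jaw": 0.1,"dx": 0,"dy": 0,"dz": -0.03,"wx": 0,"wy": 0,"wz": 0},{"jaw": 0.1,"dx": 0,"dy": 0,"dz": -0.03,"wx": 0,"wy": 0,"wz": 0},{"jaw": 0.1,"dx": 0,"dy": 0,"dz": 0,"wx": 0,"wy": 0,"wz": 0}]'

```text
clock: 2.6
position: [499.5, 407.2, 106.7]
eef_rot: [[-0.991, 0.137, 0.01], [0.137, 0.991, 0.006], [-0.01, 0.007, -1.0]]
force: [0.5, 0.8, -0.7]
finger_gap: 21.0
grip_force: 59.0
```

```bash
python3 go.py 430,0,110,55,.1 380,-297.5,100,28.4,.1,30; python3 - <<'E'
from h import *
w=read_camera("wrist");cv2.imwrite("pics/w3.png",w["img"][...,::-1])
E
```

```text
t 2.6 p [499.5 407.2 106.7] theta 82.1 F [ 0.5  0.8 -0.7] gap 21.0 grip 59.0 q6 -53
[{"jaw":0.1,"dx":0.001,"dy":-0.038,"dz":-0.001,"wx":0,"wy":0,"wz":2.5},{"jaw":0.1,"dx":-0.0,"dy":-0.037,"dz":-0.001,"wx":0,"wy":0,"wz":2.5},{"jaw":0.1,"dx":-0.002,"dy":-0.037,"dz":-0.0,"wx":0,"wy":0,"wz":2.5},{"jaw":0.1,"dx":-0.004,"dy":-0.037,"dz":-0.001,"wx":0,"wy":0,"wz":2.5},{"jaw":0.1,"dx":-0.005,"dy":-0.037,"dz":-0.0,"wx":0,"wy":0,"wz":2.4}]
[{"jaw":0.1,"dx":-0.007,"dy":-0.037,"dz":-0.001,"wx":0,"wy":0,"wz":2.5},{"jaw":0.1,"dx":-0.009,"dy":-0.037,"dz":-0.0,"wx":0,"wy":0,"wz":2.4},{"jaw":0.1,"dx":-0.01,"dy":-0.036,"dz":-0.001,"wx":0,"wy":0,"wz":2.5},{"jaw":0.1,"dx":-0.012,"dy":-0.036,"dz":-0.0,"wx":0,"wy":0,"wz":2.4},{"jaw":0.1,"dx":-0.013,"dy":-0.035,"dz":-0.001,"wx":0.3,"wy":0.2,"wz":2.5}]
[{"jaw":0.1,"dx":-0.014,"dy":-0.035,"dz":-0.0,"wx":0.3,"wy":0.1,"wz":2.4},{"jaw":0.1,"dx":-0.012,"dy":-0.025,"dz":0.001,"wx":0,"wy":0,"wz":2.4},{"jaw":0.1,"dx":-0.013,"dy":-0.024,"dz":0.001,"wx":0,"wy":0,"wz":2.4},{"jaw":0.1,"dx":-0.014,"dy":-0.024,"dz":0.001,"wx":0,"wy":0,"wz":2.4},{"jaw":0.1,"dx":-0.015,"dy":-0.023,"dz":0.001,"wx":0,"wy":0,"wz":2.4}]
[{"jaw":0.1,"dx":-0.016,"dy":-0.022,"dz":0.001,"wx":0,"wy":0,"wz":2.4},{"jaw":0.1,"dx":-0.017,"dy":-0.022,"dz":0.001,"wx":0,"wy":0,"wz":2.4},{"jaw":0.1,"dx":-0.017,"dy":-0.021,"dz":0.001,"wx":0,"wy":0,"wz":2.4},{"jaw":0.1,"dx":-0.018,"dy":-0.02,"dz":0.001,"wx":0,"wy":0,"wz":2.5},{"jaw":0.1,"dx":-0.019,"dy":-0.02,"dz":0.001,"wx":0,"wy":0,"wz":2.4}]
[{"jaw":0.1,"dx":-0.02,"dy":-0.019,"dz":0.0,"wx":0,"wy":0,"wz":2.5},{"jaw":0.1,"dx":-0.021,"dy":-0.018,"dz":0.001,"wx":0,"wy":0,"wz":2.4}]
```

View pics/w3.png

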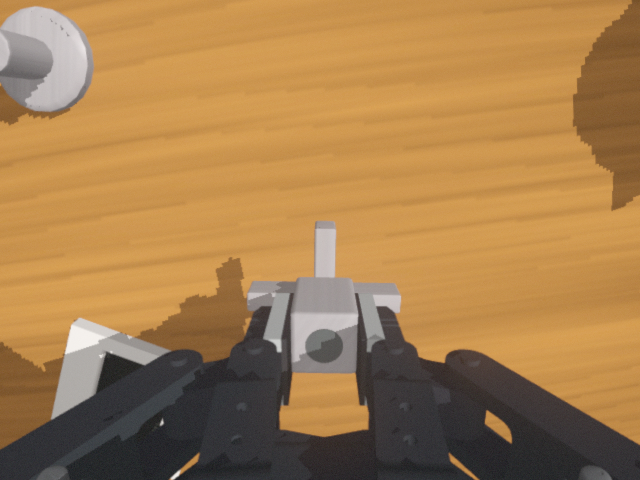

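The impeller is held square at (325,345), with blades visible on both sides. I'll carry it to the cross nest.

>>> step_arm --plan '[{"jaw": 0.1,"dx": 0.001,"dy": -0.038,"dz": -0.001,"wx": 0,"wy": 0,"wz": 2.5},{"jaw": 0.1,"dx": 0,"dy": -0.037,"dz": -0.001,"wx": 0,"wy": 0,"wz": 2.5},{"jaw": 0.1,"dx": -0.002,"dy": -0.037,"dz": 0,"wx": 0,"wy": 0,"wz": 2.5},{"jaw": 0.1,"dx": -0.004,"dy": -0.037,"dz": -0.001,"wx": 0,"wy": 0,"wz": 2.5},{"jaw": 0.1,"dx": -0.005,"dy": -0.037,"dz": 0,"wx": 0,"wy": 0,"wz": 2.4}]'

```text
clock: 3.07
position: [464.5, 220.2, 101.9]
eef_rot: [[-0.938, 0.348, -0.001], [0.348, 0.938, -0.0], [0.001, -0.001, -1.0]]
force: [1.8, -0.3, -1.1]
finger_gap: 20.9
grip_force: 59.1
```

>>> step_arm --plan '[{"jaw": 0.1,"dx": -0.007,"dy": -0.037,"dz": -0.001,"wx": 0,"wy": 0,"wz": 2.5},{"jaw": 0.1,"dx": -0.009,"dy": -0.037,"dz": 0,"wx": 0,"wy": 0,"wz": 2.4},{"jaw": 0.1,"dx": -0.01,"dy": -0.036,"dz": -0.001,"wx": 0,"wy": 0,"wz": 2.5},{"jaw": 0.1,"dx": -0.012,"dy": -0.036,"dz": 0,"wx": 0,"wy": 0,"wz": 2.4},{"jaw": 0.1,"dx": -0.013,"dy": -0.035,"dz": -0.001,"wx": 0.3,"wy": 0.2,"wz": 2.5}]'

```text
clock: 3.48
position: [433.3, 34.4, 105.0]
eef_rot: [[-0.842, 0.54, -0.007], [0.54, 0.842, -0.002], [0.004, -0.006, -1.0]]
force: [0.9, -0.5, -1.8]
finger_gap: 20.7
grip_force: 59.1
```

>>> step_arm --plan '[{"jaw": 0.1,"dx": -0.014,"dy": -0.035,"dz": 0,"wx": 0.3,"wy": 0.1,"wz": 2.4},{"jaw": 0.1,"dx": -0.012,"dy": -0.025,"dz": 0.001,"wx": 0,"wy": 0,"wz": 2.4},{"jaw": 0.1,"dx": -0.013,"dy": -0.024,"dz": 0.001,"wx": 0,"wy": 0,"wz": 2.4},{"jaw": 0.1,"dx": -0.014,"dy": -0.024,"dz": 0.001,"wx": 0,"wy": 0,"wz": 2.4},{"jaw": 0.1,"dx": -0.015,"dy": -0.023,"dz": 0.001,"wx": 0,"wy": 0,"wz": 2.4}]'

```text
clock: 3.9
position: [409.0, -111.1, 102.0]
eef_rot: [[-0.711, 0.703, -0.011], [0.703, 0.711, -0.006], [0.004, -0.012, -1.0]]
force: [0.5, -0.4, -2.0]
finger_gap: 21.1
grip_force: 59.1
```

>>> step_arm --plan '[{"jaw": 0.1,"dx": -0.016,"dy": -0.022,"dz": 0.001,"wx": 0,"wy": 0,"wz": 2.4},{"jaw": 0.1,"dx": -0.017,"dy": -0.022,"dz": 0.001,"wx": 0,"wy": 0,"wz": 2.4},{"jaw": 0.1,"dx": -0.017,"dy": -0.021,"dz": 0.001,"wx": 0,"wy": 0,"wz": 2.4},{"jaw": 0.1,"dx": -0.018,"dy": -0.02,"dz": 0.001,"wx": 0,"wy": 0,"wz": 2.5},{"jaw": 0.1,"dx": -0.019,"dy": -0.02,"dz": 0.001,"wx": 0,"wy": 0,"wz": 2.4}]'

```text
clock: 4.32
position: [386.0, -245.5, 97.9]
eef_rot: [[-0.548, 0.837, -0.011], [0.837, 0.548, -0.005], [0.001, -0.012, -1.0]]
force: [0.6, -0.0, -0.6]
finger_gap: 20.8
grip_force: 59.1
```

>>> step_arm --plan '[{"jaw": 0.1,"dx": -0.02,"dy": -0.019,"dz": 0,"wx": 0,"wy": 0,"wz": 2.5},{"jaw": 0.1,"dx": -0.021,"dy": -0.018,"dz": 0.001,"wx": 0,"wy": 0,"wz": 2.4},{"jaw": 0.1,"dx": 0,"dy": 0,"dz": 0,"wx": 0,"wy": 0,"wz": 0},{"jaw": 0.1,"dx": 0,"dy": 0,"dz": 0,"wx": 0,"wy": 0,"wz": 0}]'

```text
clock: 4.65
position: [376.6, -299.4, 97.2]
eef_rot: [[-0.475, 0.88, -0.011], [0.88, 0.475, -0.005], [0.001, -0.012, -1.0]]
force: [0.3, -0.6, -1.6]
finger_gap: 20.8
grip_force: 59.3
```

```bash
python3 go.py 380,-297.5,45,28.4,.1,20; python3 - <<'E'
from h import *
print(get_state()["eef_rot"][:,2])
w=read_camera("wrist");cv2.imwrite("pics/w4.png",w["img"][...,::-1])
E
```

```text
t 4.65 p [ 376.6 -299.4   97.2] theta 28.3 F [ 0.3 -0.6 -1.6] gap 20.8 grip 59.3 q6 -80
[{"jaw":0.1,"dx":0.0,"dy":0.002,"dz":0.017,"wx":-0.2,"wy":-0.0,"wz":-0.0},{"jaw":0.1,"dx":0.0,"dy":0.001,"dz":0.018,"wx":-0.2,"wy":-0.0,"wz":-0.0},{"jaw":0.1,"dx":0.0,"dy":0.001,"dz":0.017,"wx":-0.3,"wy":-0.0,"wz":-0.1}]
[-0.01074116 -0.00501224 -0.99992975]
```

View pics/w4.png

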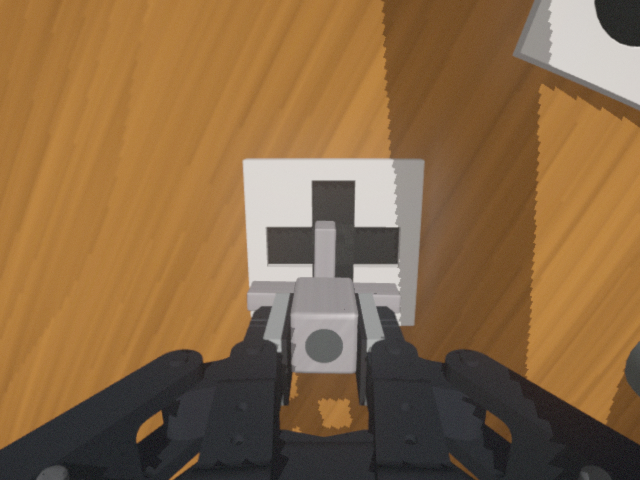

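The cross nest is square to the held impeller, its slot centre at column 333 against the blade at 325. That agrees with the planned shift of about 4 mm along dy.

>>> step_arm --plan '[{"jaw": 0.1,"dx": 0,"dy": 0.002,"dz": 0.017,"wx": -0.2,"wy": 0,"wz": 0},{"jaw": 0.1,"dx": 0,"dy": 0.001,"dz": 0.018,"wx": -0.2,"wy": 0,"wz": 0},{"jaw": 0.1,"dx": 0,"dy": 0.001,"dz": 0.017,"wx": -0.3,"wy": 0,"wz": 0},{"jaw": 0.1,"dx": 0,"dy": 0,"dz": 0.008,"wx": 0,"wy": 0,"wz": 0},{"jaw": 0.1,"dx": 0,"dy": 0,"dz": 0,"wx": 0,"wy": 0,"wz": 0}]'

```text
clock: 5.12
position: [379.9, -295.6, 36.4]
eef_rot: [[-0.477, 0.879, -0.002], [0.879, 0.477, 0.003], [0.003, -0.0, -1.0]]
force: [-0.5, -0.1, -0.9]
finger_gap: 21.1
grip_force: 59.3
```

```bash
python3 go.py 380,-297.5,26,28.4,.1,5
```

```text
t 5.12 p [ 379.9 -295.6   36.4] theta 28.5 F [-0.5 -0.1 -0.9] gap 21.1 grip 59.3 q6 -81
[{"jaw":0.1,"dx":-0.001,"dy":-0.0,"dz":0.003,"wx":0,"wy":0,"wz":0.0},{"jaw":0.1,"dx":-0.0,"dy":-0.0,"dz":0.004,"wx":0,"wy":0,"wz":0.1},{"jaw":0.1,"dx":-0.001,"dy":-0.001,"dz":0.003,"wx":0,"wy":0,"wz":0.0}]
```

>>> step_arm --plan '[{"jaw": 0.1,"dx": -0.001,"dy": 0,"dz": 0.003,"wx": 0,"wy": 0,"wz": 0},{"jaw": 0.1,"dx": 0,"dy": 0,"dz": 0.003,"wx": 0,"wy": 0,"wz": 0},{"jaw": 0.1,"dx": -0.001,"dy": -0.001,"dz": 0.002,"wx": 0,"wy": 0,"wz": 0},{"jaw": 0.1,"dx": 0,"dy": 0,"dz": 0.001,"wx": 0,"wy": 0,"wz": 0},{"jaw": 0.1,"dx": 0,"dy": 0,"dz": 0,"wx": 0,"wy": 0,"wz": 0}]'

```text
clock: 5.53
position: [380.4, -299.6, 28.9]
eef_rot: [[-0.476, 0.879, 0.001], [0.879, 0.476, -0.001], [-0.001, 0.001, -1.0]]
force: [0.1, 0.3, -1.0]
finger_gap: 21.0
grip_force: 59.3
```

```bash
python3 go.py
```

```text
t 5.53 p [ 380.4 -299.6   28.9] theta 28.4 F [ 0.1  0.3 -1. ] gap 21.0 grip 59.3 q6 -81
```

>>> step_arm --plan '[{"jaw": 0.1,"dx": 0,"dy": 0,"dz": 0.001,"wx": 0,"wy": 0,"wz": 0},{"jaw": 0.1,"dx": 0,"dy": 0,"dz": 0.001,"wx": 0,"wy": 0,"wz": 0},{"jaw": 0.1,"dx": 0,"dy": 0,"dz": 0,"wx": 0,"wy": 0,"wz": 0}]'

```text
clock: 5.78
position: [380.4, -299.5, 26.7]
eef_rot: [[-0.476, 0.879, 0.001], [0.879, 0.476, -0.0], [-0.0, 0.0, -1.0]]
force: [-0.5, -0.6, -1.5]
finger_gap: 21.0
grip_force: 59.3
```

>>> step_arm --plan '[{"jaw": 0.1,"dx": 0,"dy": 0,"dz": 0.001,"wx": 0,"wy": 0,"wz": 0},{"jaw": 0.1,"dx": 0,"dy": 0,"dz": 0,"wx": 0,"wy": 0,"wz": 0}]'

```text
clock: 5.95
position: [380.4, -299.5, 26.0]
eef_rot: [[-0.476, 0.879, 0.001], [0.879, 0.476, -0.001], [-0.001, 0.001, -1.0]]
force: [-0.7, 1.8, 1.8]
finger_gap: 21.1
grip_force: 59.7
```

>>> step_arm --plan '[{"jaw": 0.1,"dx": 0,"dy": 0,"dz": 0.001,"wx": 0,"wy": 0,"wz": 0},{"jaw": 0.1,"dx": 0,"dy": 0,"dz": 0,"wx": 0,"wy": 0,"wz": 0}]'

```text
clock: 6.12
position: [380.4, -299.6, 25.9]
eef_rot: [[-0.476, 0.879, 0.001], [0.879, 0.476, -0.001], [-0.002, 0.0, -1.0]]
force: [-3.7, 3.4, 16.0]
finger_gap: 20.6
grip_force: 61.6
```

Contact came at z = 26.0, the predicted floor height. I'll release and lift.

>>> step_arm --plan '[{"jaw": 0.6,"dx": 0,"dy": 0,"dz": 0,"wx": 0,"wy": 0,"wz": 0},{"jaw": 0.6,"dx": 0,"dy": 0,"dz": 0,"wx": 0,"wy": 0,"wz": 0},{"jaw": 0.6,"dx": 0,"dy": 0,"dz": 0,"wx": 0,"wy": 0,"wz": 0},{"jaw": 0.6,"dx": 0,"dy": 0,"dz": 0,"wx": 0,"wy": 0,"wz": 0}]'

```text
clock: 6.45
position: [380.4, -299.5, 24.6]
eef_rot: [[-0.476, 0.879, 0.001], [0.879, 0.476, -0.0], [-0.0, 0.0, -1.0]]
force: [-0.3, -0.4, 0.4]
finger_gap: 51.2
grip_force: 0.0
```

>>> step_arm --plan '[{"jaw": 0.6,"dx": 0,"dy": 0,"dz": -0.02,"wx": 0,"wy": 0,"wz": 0},{"jaw": 0.6,"dx": 0,"dy": 0,"dz": -0.03,"wx": 0,"wy": 0,"wz": 0},{"jaw": 0.6,"dx": 0,"dy": 0,"dz": -0.035,"wx": 0,"wy": 0,"wz": 0},{"jaw": 0.6,"dx": 0,"dy": 0,"dz": 0,"wx": 0,"wy": 0,"wz": 0}]'

```text
clock: 6.78
position: [382.0, -301.4, 114.8]
eef_rot: [[-0.476, 0.879, 0.006], [0.879, 0.476, -0.008], [-0.01, 0.002, -1.0]]
force: [-0.1, -0.6, 1.5]
finger_gap: 51.4
grip_force: 0.0
```

```bash
python3 go.py 663.5,89,100,30,.6
```

```text
t 6.78 p [ 382.  -301.4  114.8] theta 28.5 F [-0.1 -0.6  1.5] gap 51.4 grip 0.0 q6 -81
[{"jaw":0.6,"dx":0.016,"dy":0.033,"dz":0.001,"wx":0,"wy":0,"wz":-0.1},{"jaw":0.6,"dx":0.016,"dy":0.033,"dz":0.001,"wx":0,"wy":0,"wz":-0.1},{"jaw":0.6,"dx":0.016,"dy":0.033,"dz":0.001,"wx":0,"wy":0,"wz":-0.1},{"jaw":0.6,"dx":0.016,"dy":0.034,"dz":0.001,"wx":0,"wy":0,"wz":-0.1},{"jaw":0.6,"dx":0.016,"dy":0.034,"dz":0.001,"wx":0,"wy":0,"wz":-0.1}]
[{"jaw":0.6,"dx":0.016,"dy":0.033,"dz":0.001,"wx":0,"wy":0,"wz":-0.1},{"jaw":0.6,"dx":0.016,"dy":0.034,"dz":0.001,"wx":0,"wy":0,"wz":-0.1},{"jaw":0.6,"dx":0.016,"dy":0.034,"dz":0.001,"wx":0,"wy":0,"wz":-0.1},{"jaw":0.6,"dx":0.015,"dy":0.033,"dz":0.001,"wx":0,"wy":0,"wz":-0.1},{"jaw":0.6,"dx":0.016,"dy":0.034,"dz":0.001,"wx":0,"wy":0,"wz":-0.2}]
[{"jaw":0.6,"dx":0.015,"dy":0.034,"dz":0.001,"wx":0,"wy":0,"wz":-0.1},{"jaw":0.6,"dx":0.015,"dy":0.033,"dz":0.001,"wx":0.1,"wy":0.3,"wz":-0.2},{"jaw":0.6,"dx":0.016,"dy":0.034,"dz":0.002,"wx":0.0,"wy":0.3,"wz":-0.1}]
```

>>> step_arm --plan '[{"jaw": 0.6,"dx": 0.016,"dy": 0.033,"dz": 0.001,"wx": 0,"wy": 0,"wz": 0},{"jaw": 0.6,"dx": 0.016,"dy": 0.033,"dz": 0.001,"wx": 0,"wy": 0,"wz": 0},{"jaw": 0.6,"dx": 0.016,"dy": 0.033,"dz": 0.001,"wx": 0,"wy": 0,"wz": 0},{"jaw": 0.6,"dx": 0.016,"dy": 0.034,"dz": 0.001,"wx": 0,"wy": 0,"wz": 0},{"jaw": 0.6,"dx": 0.016,"dy": 0.034,"dz": 0.001,"wx": 0,"wy": 0,"wz": 0}]'

```text
clock: 7.2
position: [489.8, -148.1, 104.4]
eef_rot: [[-0.476, 0.88, 0.0], [0.88, 0.476, -0.0], [-0.0, 0.0, -1.0]]
force: [0.4, -0.8, -0.0]
finger_gap: 51.6
grip_force: 0.0
```

>>> step_arm --plan '[{"jaw": 0.6,"dx": 0.016,"dy": 0.033,"dz": 0.001,"wx": 0,"wy": 0,"wz": 0},{"jaw": 0.6,"dx": 0.016,"dy": 0.034,"dz": 0.001,"wx": 0,"wy": 0,"wz": 0},{"jaw": 0.6,"dx": 0.016,"dy": 0.034,"dz": 0.001,"wx": 0,"wy": 0,"wz": 0},{"jaw": 0.6,"dx": 0.015,"dy": 0.033,"dz": 0.001,"wx": 0,"wy": 0,"wz": 0},{"jaw": 0.6,"dx": 0.016,"dy": 0.034,"dz": 0.001,"wx": 0,"wy": 0,"wz": 0}]'

```text
clock: 7.62
position: [600.0, 1.5, 99.2]
eef_rot: [[-0.476, 0.879, 0.0], [0.879, 0.476, -0.0], [-0.0, -0.0, -1.0]]
force: [0.8, -0.7, 0.3]
finger_gap: 51.4
grip_force: 0.0
```

>>> step_arm --plan '[{"jaw": 0.6,"dx": 0.015,"dy": 0.034,"dz": 0.001,"wx": 0,"wy": 0,"wz": 0},{"jaw": 0.6,"dx": 0.015,"dy": 0.033,"dz": 0.001,"wx": 0,"wy": 0,"wz": 0},{"jaw": 0.6,"dx": 0.016,"dy": 0.034,"dz": 0.002,"wx": 0,"wy": 0,"wz": 0},{"jaw": 0.6,"dx": 0,"dy": 0,"dz": 0,"wx": 0,"wy": 0,"wz": 0},{"jaw": 0.6,"dx": 0,"dy": 0,"dz": 0,"wx": 0,"wy": 0,"wz": 0}]'

```text
clock: 8.03
position: [666.3, 90.0, 94.4]
eef_rot: [[-0.478, 0.878, -0.001], [0.878, 0.478, -0.0], [0.0, -0.001, -1.0]]
force: [-0.4, -1.4, -0.0]
finger_gap: 51.1
grip_force: 0.0
```

```bash
python3 go.py 663.5,89,20,30,.6,30; python3 - <<'E'
from h import *
c=read_camera("top")["img"][...,::-1];w=read_camera("wrist")["img"][...,::-1]
a=cv2.resize(c[243:323,395:475],(480,480),interpolation=cv2.INTER_CUBIC)
cv2.imwrite("pics/p5.png",np.hstack([a,cv2.resize(w[:,160:480],(320,480))]))
E
```

```text
t 8.03 p [666.3  90.   94.4] theta 28.6 F [-0.4 -1.4 -0. ] gap 51.1 grip 0.0 q6 -31
[{"jaw":0.6,"dx":0.0,"dy":-0.001,"dz":0.025,"wx":0,"wy":0,"wz":-0.5},{"jaw":0.6,"dx":0.0,"dy":-0.001,"dz":0.025,"wx":0,"wy":0,"wz":-0.5},{"jaw":0.6,"dx":0.001,"dy":-0.001,"dz":0.024,"wx":0,"wy":0,"wz":-0.4}]
```

View pics/p5.png

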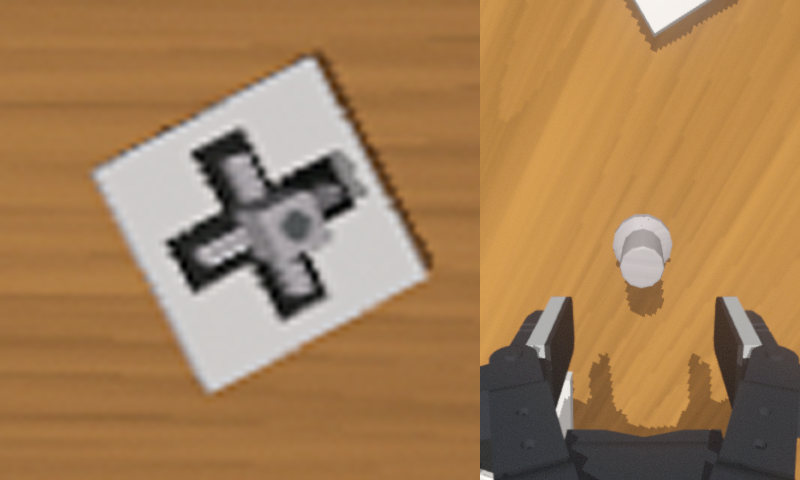

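The impeller sits in the cross at (265,225) with its blades along the slots; the grey patch at (350,180) is the hub's shadow. The small cap at (642,250) is centred between the fingers. I'll descend and grip.

>>> step_arm --plan '[{"jaw": 0.6,"dx": 0,"dy": -0.001,"dz": 0.025,"wx": 0,"wy": 0,"wz": 0},{"jaw": 0.6,"dx": 0,"dy": -0.001,"dz": 0.025,"wx": 0,"wy": 0,"wz": 0},{"jaw": 0.6,"dx": 0.001,"dy": -0.001,"dz": 0.024,"wx": 0,"wy": 0,"wz": 0},{"jaw": 0.6,"dx": 0,"dy": 0,"dz": 0,"wx": 0,"wy": 0,"wz": 0},{"jaw": 0.6,"dx": 0,"dy": 0,"dz": 0,"wx": 0,"wy": 0,"wz": 0}]'

```text
clock: 8.55
position: [662.4, 86.7, 21.6]
eef_rot: [[-0.475, 0.88, -0.001], [0.88, 0.475, -0.0], [0.0, -0.001, -1.0]]
force: [0.5, -0.3, 1.2]
finger_gap: 51.1
grip_force: 0.0
```

>>> step_arm --plan '[{"jaw": 0.1,"dx": 0,"dy": 0,"dz": 0,"wx": 0,"wy": 0,"wz": 0},{"jaw": 0.1,"dx": 0,"dy": 0,"dz": 0,"wx": 0,"wy": 0,"wz": 0},{"jaw": 0.1,"dx": 0,"dy": 0,"dz": 0,"wx": 0,"wy": 0,"wz": 0},{"jaw": 0.1,"dx": 0,"dy": 0,"dz": 0,"wx": 0,"wy": 0,"wz": 0},{"jaw": 0.1,"dx": 0,"dy": 0,"dz": 0,"wx": 0,"wy": 0,"wz": 0}]' --force 60

```text
clock: 8.97
position: [664.1, 87.6, 23.9]
eef_rot: [[-0.476, 0.879, 0.004], [0.879, 0.476, -0.001], [-0.003, 0.003, -1.0]]
force: [0.1, -1.0, 7.5]
finger_gap: 20.1
grip_force: 58.5
```

>>> step_arm --plan '[{"jaw": 0.1,"dx": 0,"dy": 0,"dz": -0.02,"wx": 0,"wy": 0,"wz": 0},{"jaw": 0.1,"dx": 0,"dy": 0,"dz": -0.03,"wx": 0,"wy": 0,"wz": 0},{"jaw": 0.1,"dx": 0,"dy": 0,"dz": -0.025,"wx": 0,"wy": 0,"wz": 0},{"jaw": 0.1,"dx": 0,"dy": 0,"dz": 0,"wx": 0,"wy": 0,"wz": 0},{"jaw": 0.1,"dx": 0,"dy": 0,"dz": 0,"wx": 0,"wy": 0,"wz": 0}]'

```text
clock: 9.38
position: [663.6, 87.9, 98.7]
eef_rot: [[-0.476, 0.879, 0.004], [0.879, 0.476, -0.0], [-0.002, 0.003, -1.0]]
force: [0.3, -0.0, -1.3]
finger_gap: 19.8
grip_force: 59.0
```

```bash
python3 go.py 454.8,-103,95,30,.1,35; python3 - <<'E'
from h import *
w=read_camera("wrist");cv2.imwrite("pics/w6.png",w["img"][...,::-1])
E
```

```text
t 9.38 p [663.6  87.9  98.7] theta 28.4 F [ 0.3 -0.  -1.3] gap 19.8 grip 59.0 q6 -31
[{"jaw":0.1,"dx":-0.008,"dy":-0.03,"dz":0.0,"wx":0,"wy":0,"wz":-0.2},{"jaw":0.1,"dx":-0.007,"dy":-0.031,"dz":0.0,"wx":0,"wy":0,"wz":-0.2},{"jaw":0.1,"dx":-0.007,"dy":-0.031,"dz":0.0,"wx":0,"wy":0,"wz":-0.2},{"jaw":0.1,"dx":-0.007,"dy":-0.031,"dz":0.0,"wx":0,"wy":0,"wz":-0.2},{"jaw":0.1,"dx":-0.007,"dy":-0.03,"dz":0.001,"wx":0,"wy":0,"wz":-0.2}]
[{"jaw":0.1,"dx":-0.007,"dy":-0.031,"dz":0.0,"wx":0,"wy":0,"wz":-0.1},{"jaw":0.1,"dx":-0.007,"dy":-0.03,"dz":0.001,"wx":0,"wy":0,"wz":-0.2},{"jaw":0.1,"dx":-0.007,"dy":-0.031,"dz":0.0,"wx":0,"wy":0,"wz":-0.1},{"jaw":0.1,"dx":-0.008,"dy":-0.03,"dz":0.001,"wx":0,"wy":0,"wz":-0.2}]
```

View pics/w6.png

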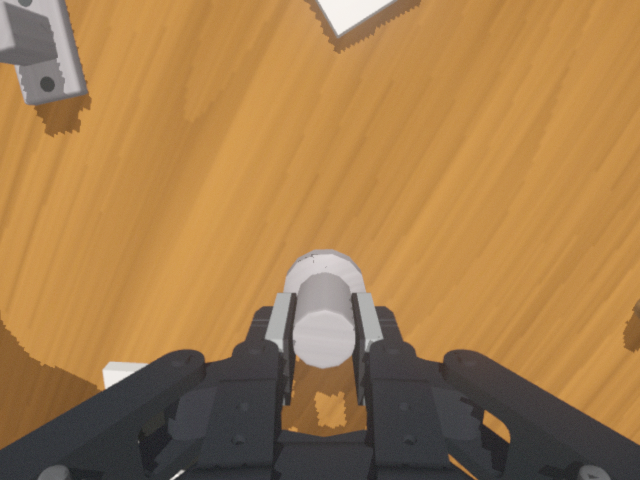

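The small cap is held upright at (324,310). I'll carry it to the small round nest.

>>> step_arm --plan '[{"jaw": 0.1,"dx": -0.008,"dy": -0.03,"dz": 0,"wx": 0,"wy": 0,"wz": 0},{"jaw": 0.1,"dx": -0.007,"dy": -0.031,"dz": 0,"wx": 0,"wy": 0,"wz": 0},{"jaw": 0.1,"dx": -0.007,"dy": -0.031,"dz": 0,"wx": 0,"wy": 0,"wz": 0},{"jaw": 0.1,"dx": -0.007,"dy": -0.031,"dz": 0,"wx": 0,"wy": 0,"wz": 0},{"jaw": 0.1,"dx": -0.007,"dy": -0.03,"dz": 0.001,"wx": 0,"wy": 0,"wz": 0}]'

```text
clock: 9.85
position: [543.6, -17.2, 94.6]
eef_rot: [[-0.476, 0.879, -0.002], [0.879, 0.476, 0.0], [0.001, -0.001, -1.0]]
force: [1.7, -0.4, -1.4]
finger_gap: 19.7
grip_force: 59.1
```

>>> step_arm --plan '[{"jaw": 0.1,"dx": -0.007,"dy": -0.031,"dz": 0,"wx": 0,"wy": 0,"wz": 0},{"jaw": 0.1,"dx": -0.007,"dy": -0.03,"dz": 0.001,"wx": 0,"wy": 0,"wz": 0},{"jaw": 0.1,"dx": -0.007,"dy": -0.031,"dz": 0,"wx": 0,"wy": 0,"wz": 0},{"jaw": 0.1,"dx": -0.008,"dy": -0.03,"dz": 0.001,"wx": 0,"wy": 0,"wz": 0},{"jaw": 0.1,"dx": 0,"dy": 0,"dz": 0,"wx": 0,"wy": 0,"wz": 0}]'

```text
clock: 10.27
position: [448.3, -102.1, 92.6]
eef_rot: [[-0.473, 0.881, -0.004], [0.881, 0.473, 0.001], [0.003, -0.003, -1.0]]
force: [1.2, 0.2, -1.0]
finger_gap: 20.1
grip_force: 59.3
```

>>> step_arm --plan '[{"jaw": 0.1,"dx": 0,"dy": 0,"dz": 0,"wx": 0,"wy": 0,"wz": 0},{"jaw": 0.1,"dx": 0,"dy": 0,"dz": 0,"wx": 0,"wy": 0,"wz": 0}]'

```text
clock: 10.43
position: [452.2, -100.1, 93.3]
eef_rot: [[-0.476, 0.88, -0.0], [0.88, 0.476, 0.0], [0.0, 0.0, -1.0]]
force: [0.1, 0.0, -1.0]
finger_gap: 19.6
grip_force: 59.3
```

```bash
python3 go.py 454.8,-103,38,28.5,.1,20
```

```text
t 10.43 p [ 452.2 -100.1   93.3] theta 28.4 F [ 0.1  0.  -1. ] gap 19.6 grip 59.3 q6 -56
[{"jaw":0.1,"dx":-0.001,"dy":0.0,"dz":0.018,"wx":0,"wy":0,"wz":-0.0},{"jaw":0.1,"dx":-0.001,"dy":0.0,"dz":0.019,"wx":0,"wy":0,"wz":-0.0},{"jaw":0.1,"dx":-0.002,"dy":0.001,"dz":0.018,"wx":0,"wy":0,"wz":-0.1}]
```

>>> step_arm --plan '[{"jaw": 0.1,"dx": -0.001,"dy": 0,"dz": 0.018,"wx": 0,"wy": 0,"wz": 0},{"jaw": 0.1,"dx": -0.001,"dy": 0,"dz": 0.019,"wx": 0,"wy": 0,"wz": 0},{"jaw": 0.1,"dx": -0.002,"dy": 0.001,"dz": 0.018,"wx": 0,"wy": 0,"wz": 0},{"jaw": 0.1,"dx": 0,"dy": 0,"dz": 0,"wx": 0,"wy": 0,"wz": 0},{"jaw": 0.1,"dx": 0,"dy": 0,"dz": 0,"wx": 0,"wy": 0,"wz": 0}]'

```text
clock: 10.85
position: [455.2, -102.6, 38.2]
eef_rot: [[-0.477, 0.879, -0.001], [0.879, 0.477, 0.001], [0.001, -0.001, -1.0]]
force: [-0.4, 0.4, -1.8]
finger_gap: 19.8
grip_force: 59.2
```

>>> step_arm --plan '[{"jaw": 0.1,"dx": 0,"dy": 0,"dz": 0.003,"wx": 0,"wy": 0,"wz": 0},{"jaw": 0.1,"dx": 0,"dy": 0,"dz": 0.003,"wx": 0,"wy": 0,"wz": 0},{"jaw": 0.1,"dx": 0,"dy": 0,"dz": 0,"wx": 0,"wy": 0,"wz": 0},{"jaw": 0.1,"dx": 0,"dy": 0,"dz": 0,"wx": 0,"wy": 0,"wz": 0}]'

```text
clock: 11.18
position: [455.1, -103.3, 33.1]
eef_rot: [[-0.476, 0.879, 0.001], [0.879, 0.476, -0.001], [-0.001, 0.001, -1.0]]
force: [-0.1, 0.1, -0.9]
finger_gap: 20.0
grip_force: 59.2
```

```bash
python3 go.py 454.8,-103,28,28.5,.1,20;python3 - <<'E'
from h import *
c=read_camera("top")["img"][...,::-1];w=read_camera("wrist")["img"][...,::-1]
cv2.imwrite("pics/w7.png",w)
E
```

```text
t 11.18 p [ 455.1 -103.3   33.1] theta 28.4 F [-0.1  0.1 -0.9] gap 20.0 grip 59.2 q6 -56
[{"jaw":0.1,"dx":0.0,"dy":-0.0,"dz":0.005,"wx":0,"wy":0,"wz":-0.1}]
```

View pics/w7.png

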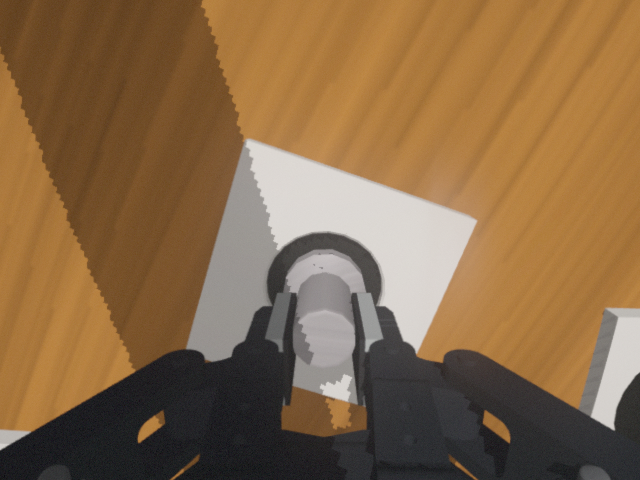

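The cap at (325,285) is centred inside the round recess, whose edges are at columns 267 and 382. I'll lower it to contact.

>>> step_arm --plan '[{"jaw": 0.1,"dx": 0,"dy": 0,"dz": 0.002,"wx": 0,"wy": 0,"wz": 0},{"jaw": 0.1,"dx": 0,"dy": 0,"dz": 0.001,"wx": 0,"wy": 0,"wz": 0},{"jaw": 0.1,"dx": 0,"dy": 0,"dz": 0.001,"wx": 0,"wy": 0,"wz": 0},{"jaw": 0.1,"dx": 0,"dy": 0,"dz": 0,"wx": 0,"wy": 0,"wz": 0}]'

```text
clock: 11.62
position: [454.9, -103.3, 28.5]
eef_rot: [[-0.476, 0.879, 0.0], [0.879, 0.476, -0.0], [-0.0, 0.0, -1.0]]
force: [0.1, -0.2, -1.2]
finger_gap: 19.8
grip_force: 59.2
```

>>> step_arm --plan '[{"jaw": 0.1,"dx": 0,"dy": 0,"dz": 0.001,"wx": 0,"wy": 0,"wz": 0},{"jaw": 0.1,"dx": 0,"dy": 0,"dz": 0,"wx": 0,"wy": 0,"wz": 0}]'

```text
clock: 11.78
position: [455.1, -103.4, 27.9]
eef_rot: [[-0.476, 0.879, 0.001], [0.879, 0.476, -0.0], [-0.001, 0.001, -1.0]]
force: [-0.8, -0.2, 2.7]
finger_gap: 19.8
grip_force: 59.5
```

>>> step_arm --plan '[{"jaw": 0.1,"dx": 0,"dy": 0,"dz": 0.001,"wx": 0,"wy": 0,"wz": 0},{"jaw": 0.1,"dx": 0,"dy": 0,"dz": 0,"wx": 0,"wy": 0,"wz": 0}]'

```text
clock: 11.95
position: [455.2, -103.4, 27.8]
eef_rot: [[-0.476, 0.879, 0.002], [0.879, 0.476, -0.001], [-0.002, 0.001, -1.0]]
force: [-3.1, 1.6, 15.4]
finger_gap: 20.1
grip_force: 61.2
```

>>> step_arm --plan '[{"jaw": 0.6,"dx": 0,"dy": 0,"dz": 0,"wx": 0,"wy": 0,"wz": 0},{"jaw": 0.6,"dx": 0,"dy": 0,"dz": 0,"wx": 0,"wy": 0,"wz": 0},{"jaw": 0.6,"dx": 0,"dy": 0,"dz": 0,"wx": 0,"wy": 0,"wz": 0},{"jaw": 0.6,"dx": 0,"dy": 0,"dz": 0,"wx": 0,"wy": 0,"wz": 0}]'

```text
clock: 12.28
position: [455.0, -103.3, 26.6]
eef_rot: [[-0.476, 0.879, 0.001], [0.879, 0.476, -0.0], [-0.0, 0.0, -1.0]]
force: [-0.9, -0.8, 0.1]
finger_gap: 51.0
grip_force: 0.0
```

>>> step_arm --plan '[{"jaw": 0.6,"dx": 0,"dy": 0,"dz": -0.02,"wx": 0,"wy": 0,"wz": 0},{"jaw": 0.6,"dx": 0,"dy": 0,"dz": -0.03,"wx": 0,"wy": 0,"wz": 0},{"jaw": 0.6,"dx": 0,"dy": 0,"dz": -0.02,"wx": 0,"wy": 0,"wz": 0},{"jaw": 0.6,"dx": 0,"dy": 0,"dz": 0,"wx": 0,"wy": 0,"wz": 0},{"jaw": 0.6,"dx": 0,"dy": 0,"dz": 0,"wx": 0,"wy": 0,"wz": 0}]'

```text
clock: 12.7
position: [455.2, -103.4, 97.3]
eef_rot: [[-0.476, 0.879, 0.002], [0.879, 0.476, -0.001], [-0.002, 0.002, -1.0]]
force: [-0.3, -0.6, -0.4]
finger_gap: 51.3
grip_force: 0.0
```

```bash
python3 go.py 476,114.5,95,38,.6,36
```

```text
t 12.7 p [ 455.2 -103.4   97.3] theta 28.4 F [-0.3 -0.6 -0.4] gap 51.3 grip 0.0 q6 -56
[{"jaw":0.6,"dx":0.026,"dy":0.017,"dz":0.0,"wx":0,"wy":0,"wz":-1.4},{"jaw":0.6,"dx":0.026,"dy":0.018,"dz":0.0,"wx":0,"wy":0,"wz":-1.4},{"jaw":0.6,"dx":0.025,"dy":0.019,"dz":0.0,"wx":0,"wy":0,"wz":-1.4},{"jaw":0.6,"dx":0.025,"dy":0.019,"dz":0.001,"wx":0,"wy":0,"wz":-1.3},{"jaw":0.6,"dx":0.024,"dy":0.02,"dz":0.0,"wx":0,"wy":0,"wz":-1.4}]
[{"jaw":0.6,"dx":0.023,"dy":0.021,"dz":0.001,"wx":0,"wy":0,"wz":-1.3},{"jaw":0.6,"dx":0.023,"dy":0.021,"dz":0.0,"wx":0,"wy":0,"wz":-1.4}]
```

>>> step_arm --plan '[{"jaw": 0.6,"dx": 0.026,"dy": 0.017,"dz": 0,"wx": 0,"wy": 0,"wz": -1.4},{"jaw": 0.6,"dx": 0.026,"dy": 0.018,"dz": 0,"wx": 0,"wy": 0,"wz": -1.4},{"jaw": 0.6,"dx": 0.025,"dy": 0.019,"dz": 0,"wx": 0,"wy": 0,"wz": -1.4},{"jaw": 0.6,"dx": 0.025,"dy": 0.019,"dz": 0.001,"wx": 0,"wy": 0,"wz": -1.3},{"jaw": 0.6,"dx": 0.024,"dy": 0.02,"dz": 0,"wx": 0,"wy": 0,"wz": -1.4}]'

```text
clock: 13.12
position: [468.4, 54.3, 94.3]
eef_rot: [[-0.579, 0.815, -0.002], [0.815, 0.579, 0.0], [0.001, -0.002, -1.0]]
force: [1.3, -0.5, -0.1]
finger_gap: 51.3
grip_force: 0.0
```

>>> step_arm --plan '[{"jaw": 0.6,"dx": 0.023,"dy": 0.021,"dz": 0.001,"wx": 0,"wy": 0,"wz": -1.3},{"jaw": 0.6,"dx": 0.023,"dy": 0.021,"dz": 0,"wx": 0,"wy": 0,"wz": -1.4},{"jaw": 0.6,"dx": 0,"dy": 0,"dz": 0,"wx": 0,"wy": 0,"wz": 0},{"jaw": 0.6,"dx": 0,"dy": 0,"dz": 0,"wx": 0,"wy": 0,"wz": 0},{"jaw": 0.6,"dx": 0,"dy": 0,"dz": 0,"wx": 0,"wy": 0,"wz": 0}]'

```text
clock: 13.53
position: [475.7, 114.4, 93.8]
eef_rot: [[-0.616, 0.788, -0.001], [0.788, 0.616, -0.0], [0.0, -0.001, -1.0]]
force: [0.4, 0.7, 0.2]
finger_gap: 51.3
grip_force: 0.0
```

```bash
python3 go.py 476,114.5,20,38,.6,30;python3 - <<'E'
from h import *
w=read_camera("wrist")["img"][...,::-1]
cv2.imwrite("pics/w8.png",w)
E
```

```text
t 13.53 p [475.7 114.4  93.8] theta 38.0 F [0.4 0.7 0.2] gap 51.3 grip 0.0 q6 -38
[{"jaw":0.6,"dx":-0.0,"dy":0.0,"dz":0.025,"wx":0,"wy":0,"wz":0.0},{"jaw":0.6,"dx":-0.0,"dy":0.0,"dz":0.024,"wx":0,"wy":0,"wz":0.0},{"jaw":0.6,"dx":-0.0,"dy":0.0,"dz":0.025,"wx":0,"wy":0,"wz":0.0}]
```

View pics/w8.png

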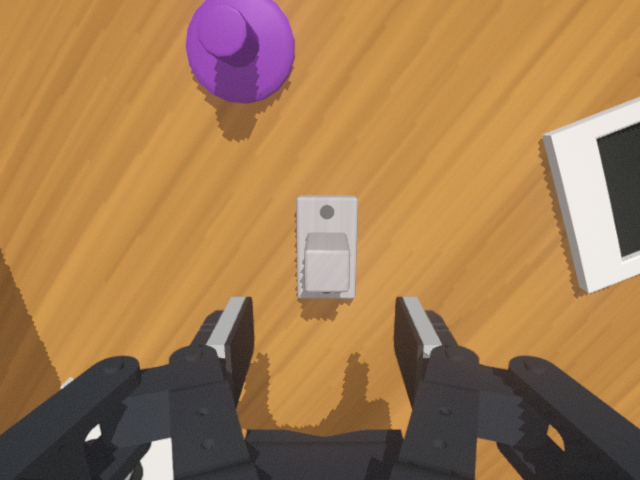

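The flange stem at (327,262) is centred between the pads and square to them. I'll descend, grip, lift, and then plan the carry.

>>> step_arm --plan '[{"jaw": 0.6,"dx": 0,"dy": 0,"dz": 0.025,"wx": 0,"wy": 0,"wz": 0},{"jaw": 0.6,"dx": 0,"dy": 0,"dz": 0.024,"wx": 0,"wy": 0,"wz": 0},{"jaw": 0.6,"dx": 0,"dy": 0,"dz": 0.024,"wx": 0,"wy": 0,"wz": 0},{"jaw": 0.6,"dx": 0,"dy": 0,"dz": 0,"wx": 0,"wy": 0,"wz": 0},{"jaw": 0.6,"dx": 0,"dy": 0,"dz": 0,"wx": 0,"wy": 0,"wz": 0}]'

```text
clock: 14.0
position: [475.8, 113.7, 21.3]
eef_rot: [[-0.615, 0.789, -0.002], [0.789, 0.615, -0.0], [0.001, -0.002, -1.0]]
force: [0.2, -0.4, 1.1]
finger_gap: 51.1
grip_force: 0.0
```

>>> step_arm --plan '[{"jaw": 0.1,"dx": 0,"dy": 0,"dz": 0,"wx": 0,"wy": 0,"wz": 0},{"jaw": 0.1,"dx": 0,"dy": 0,"dz": 0,"wx": 0,"wy": 0,"wz": 0},{"jaw": 0.1,"dx": 0,"dy": 0,"dz": 0,"wx": 0,"wy": 0,"wz": 0},{"jaw": 0.1,"dx": 0,"dy": 0,"dz": 0,"wx": 0,"wy": 0,"wz": 0},{"jaw": 0.1,"dx": 0,"dy": 0,"dz": 0,"wx": 0,"wy": 0,"wz": 0}]' --force 60

```text
clock: 14.42
position: [477.0, 114.4, 23.1]
eef_rot: [[-0.616, 0.788, 0.003], [0.788, 0.616, -0.001], [-0.003, 0.002, -1.0]]
force: [-0.6, -1.4, 6.2]
finger_gap: 21.0
grip_force: 59.2
```

>>> step_arm --plan '[{"jaw": 0.1,"dx": 0,"dy": 0,"dz": -0.02,"wx": 0,"wy": 0,"wz": 0},{"jaw": 0.1,"dx": 0,"dy": 0,"dz": -0.03,"wx": 0,"wy": 0,"wz": 0},{"jaw": 0.1,"dx": 0,"dy": 0,"dz": -0.025,"wx": 0,"wy": 0,"wz": 0},{"jaw": 0.1,"dx": 0,"dy": 0,"dz": 0,"wx": 0,"wy": 0,"wz": 0},{"jaw": 0.1,"dx": 0,"dy": 0,"dz": 0,"wx": 0,"wy": 0,"wz": 0}]'

```text
clock: 14.83
position: [476.6, 114.7, 98.0]
eef_rot: [[-0.616, 0.788, 0.004], [0.788, 0.616, -0.0], [-0.003, 0.003, -1.0]]
force: [-0.6, 0.1, -2.9]
finger_gap: 20.6
grip_force: 59.4
```

```bash
python3 go.py 598.5,257.4,95,60.1,.1,32
```

```text
t 14.83 p [476.6 114.7  98. ] theta 38.0 F [-0.6  0.1 -2.9] gap 20.6 grip 59.4 q6 -38
[{"jaw":0.1,"dx":0.006,"dy":0.031,"dz":0.001,"wx":0,"wy":0,"wz":-3.7},{"jaw":0.1,"dx":0.004,"dy":0.031,"dz":0.0,"wx":0,"wy":0,"wz":-3.7},{"jaw":0.1,"dx":0.002,"dy":0.031,"dz":0.001,"wx":0,"wy":0,"wz":-3.7},{"jaw":0.1,"dx":0.0,"dy":0.031,"dz":0.0,"wx":0,"wy":0,"wz":-3.7},{"jaw":0.1,"dx":-0.001,"dy":0.031,"dz":0.001,"wx":0,"wy":0,"wz":-3.6}]
[{"jaw":0.1,"dx":-0.004,"dy":0.032,"dz":0.0,"wx":0.1,"wy":0.2,"wz":-3.7}]
```

>>> step_arm --plan '[{"jaw": 0.1,"dx": 0.006,"dy": 0.031,"dz": 0.001,"wx": 0,"wy": 0,"wz": -3.7},{"jaw": 0.1,"dx": 0.004,"dy": 0.031,"dz": 0,"wx": 0,"wy": 0,"wz": -3.7},{"jaw": 0.1,"dx": 0.002,"dy": 0.031,"dz": 0.001,"wx": 0,"wy": 0,"wz": -3.7},{"jaw": 0.1,"dx": 0,"dy": 0.031,"dz": 0,"wx": 0,"wy": 0,"wz": -3.7},{"jaw": 0.1,"dx": -0.001,"dy": 0.031,"dz": 0.001,"wx": 0,"wy": 0,"wz": -3.6}]'

```text
clock: 15.25
position: [577.7, 234.2, 92.3]
eef_rot: [[-0.835, 0.55, -0.002], [0.55, 0.835, -0.001], [0.001, -0.001, -1.0]]
force: [0.1, -0.3, -1.1]
finger_gap: 21.1
grip_force: 59.5
```

>>> step_arm --plan '[{"jaw": 0.1,"dx": -0.004,"dy": 0.032,"dz": 0,"wx": 0,"wy": 0,"wz": -3.7},{"jaw": 0.1,"dx": 0,"dy": 0,"dz": 0,"wx": 0,"wy": 0,"wz": 0},{"jaw": 0.1,"dx": 0,"dy": 0,"dz": 0,"wx": 0,"wy": 0,"wz": 0},{"jaw": 0.1,"dx": 0,"dy": 0,"dz": 0,"wx": 0,"wy": 0,"wz": 0}]'

```text
clock: 15.58
position: [597.6, 257.2, 92.3]
eef_rot: [[-0.867, 0.498, -0.002], [0.498, 0.867, -0.001], [0.001, -0.002, -1.0]]
force: [-0.0, -0.1, -2.0]
finger_gap: 20.9
grip_force: 59.5
```

```bash
python3 go.py 598.5,257.4,34,60.1,.1,20
```

```text
t 15.58 p [597.6 257.2  92.3] theta 60.1 F [-0.  -0.1 -2. ] gap 20.9 grip 59.5 q6 -47
[{"jaw":0.1,"dx":-0.0,"dy":0.0,"dz":0.019,"wx":0,"wy":0,"wz":0.0},{"jaw":0.1,"dx":-0.0,"dy":0.0,"dz":0.02,"wx":0,"wy":0,"wz":0.0},{"jaw":0.1,"dx":-0.001,"dy":0.001,"dz":0.019,"wx":0,"wy":0,"wz":0.0}]
```

>>> step_arm --plan '[{"jaw": 0.1,"dx": 0,"dy": 0,"dz": 0.019,"wx": 0,"wy": 0,"wz": 0},{"jaw": 0.1,"dx": 0,"dy": 0,"dz": 0.02,"wx": 0,"wy": 0,"wz": 0},{"jaw": 0.1,"dx": -0.001,"dy": 0.001,"dz": 0.017,"wx": 0,"wy": 0,"wz": 0},{"jaw": 0.1,"dx": 0,"dy": 0,"dz": 0,"wx": 0,"wy": 0,"wz": 0},{"jaw": 0.1,"dx": 0,"dy": 0,"dz": 0,"wx": 0,"wy": 0,"wz": 0}]'

```text
clock: 16.0
position: [599.2, 257.1, 37.3]
eef_rot: [[-0.867, 0.499, -0.002], [0.499, 0.867, -0.001], [0.001, -0.001, -1.0]]
force: [-0.3, 0.5, -1.4]
finger_gap: 20.8
grip_force: 59.7
```

```bash
python3 go.py 598.5,257.4,28,60.1,.1,20;python3 - <<'E'
from h import *
w=read_camera("wrist")["img"][...,::-1]
cv2.imwrite("pics/w9.png",w)
E
```

```text
t 16.0 p [599.2 257.1  37.3] theta 60.1 F [-0.3  0.5 -1.4] gap 20.8 grip 59.7 q6 -47
[{"jaw":0.1,"dx":0.001,"dy":-0.0,"dz":0.009,"wx":0,"wy":0,"wz":-0.0}]
```

View pics/w9.png

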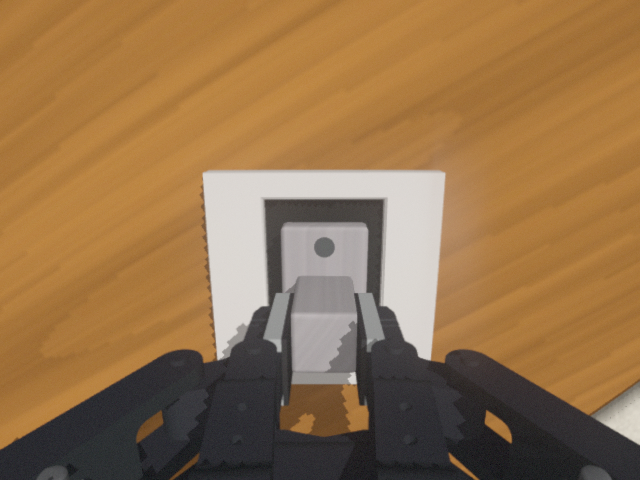

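The flange at (325,260) is centred over the oblong recess, which spans columns 265–385, and is square to it. The expected contact is at about z = 27.

>>> step_arm --plan '[{"jaw": 0.1,"dx": 0,"dy": 0,"dz": 0.003,"wx": 0,"wy": 0,"wz": 0},{"jaw": 0.1,"dx": 0,"dy": 0,"dz": 0.003,"wx": 0,"wy": 0,"wz": 0},{"jaw": 0.1,"dx": 0,"dy": 0,"dz": 0.001,"wx": 0,"wy": 0,"wz": 0},{"jaw": 0.1,"dx": 0,"dy": 0,"dz": 0.001,"wx": 0,"wy": 0,"wz": 0},{"jaw": 0.1,"dx": 0,"dy": 0,"dz": 0,"wx": 0,"wy": 0,"wz": 0}]'

```text
clock: 16.47
position: [599.9, 257.9, 29.8]
eef_rot: [[-0.867, 0.498, 0.001], [0.498, 0.867, -0.0], [-0.001, 0.0, -1.0]]
force: [0.0, -0.1, -1.5]
finger_gap: 20.9
grip_force: 59.7
```

>>> step_arm --plan '[{"jaw": 0.1,"dx": 0,"dy": 0,"dz": 0.001,"wx": 0,"wy": 0,"wz": 0},{"jaw": 0.1,"dx": 0,"dy": 0,"dz": 0,"wx": 0,"wy": 0,"wz": 0}]'

```text
clock: 16.63
position: [599.9, 258.0, 28.7]
eef_rot: [[-0.867, 0.498, 0.001], [0.498, 0.867, -0.0], [-0.001, 0.0, -1.0]]
force: [0.2, 0.6, -1.5]
finger_gap: 20.4
grip_force: 59.7
```

>>> step_arm --plan '[{"jaw": 0.1,"dx": 0,"dy": 0,"dz": 0.001,"wx": 0,"wy": 0,"wz": 0},{"jaw": 0.1,"dx": 0,"dy": 0,"dz": 0,"wx": 0,"wy": 0,"wz": 0}]'

```text
clock: 16.8
position: [599.9, 257.9, 27.6]
eef_rot: [[-0.867, 0.498, 0.001], [0.498, 0.867, -0.0], [-0.001, 0.0, -1.0]]
force: [-0.1, 0.7, -1.3]
finger_gap: 21.0
grip_force: 59.7
```

>>> step_arm --plan '[{"jaw": 0.1,"dx": 0,"dy": 0,"dz": 0.001,"wx": 0,"wy": 0,"wz": 0},{"jaw": 0.1,"dx": 0,"dy": 0,"dz": 0,"wx": 0,"wy": 0,"wz": 0}]'

```text
clock: 16.97
position: [600.0, 258.0, 27.2]
eef_rot: [[-0.867, 0.498, 0.001], [0.498, 0.867, -0.0], [-0.001, 0.0, -1.0]]
force: [-1.4, 0.0, 2.2]
finger_gap: 20.7
grip_force: 60.0
```

>>> step_arm --plan '[{"jaw": 0.1,"dx": 0,"dy": 0,"dz": 0.001,"wx": 0,"wy": 0,"wz": 0},{"jaw": 0.1,"dx": 0,"dy": 0,"dz": 0,"wx": 0,"wy": 0,"wz": 0}]'

```text
clock: 17.13
position: [600.0, 258.0, 27.1]
eef_rot: [[-0.867, 0.498, 0.002], [0.498, 0.867, -0.0], [-0.001, 0.001, -1.0]]
force: [-3.8, -0.6, 9.2]
finger_gap: 20.7
grip_force: 61.0
```

>>> step_arm --plan '[{"jaw": 0.6,"dx": 0,"dy": 0,"dz": 0,"wx": 0,"wy": 0,"wz": 0},{"jaw": 0.6,"dx": 0,"dy": 0,"dz": 0,"wx": 0,"wy": 0,"wz": 0},{"jaw": 0.6,"dx": 0,"dy": 0,"dz": 0,"wx": 0,"wy": 0,"wz": 0},{"jaw": 0.6,"dx": 0,"dy": 0,"dz": 0,"wx": 0,"wy": 0,"wz": 0}]'

```text
clock: 17.47
position: [599.9, 257.9, 25.6]
eef_rot: [[-0.867, 0.498, 0.001], [0.498, 0.867, -0.0], [-0.001, 0.0, -1.0]]
force: [0.3, 0.8, 0.4]
finger_gap: 50.9
grip_force: 0.0
```

>>> step_arm --plan '[{"jaw": 0.6,"dx": 0,"dy": 0,"dz": -0.02,"wx": 0,"wy": 0,"wz": 0},{"jaw": 0.6,"dx": 0,"dy": 0,"dz": -0.03,"wx": 0,"wy": 0,"wz": 0},{"jaw": 0.6,"dx": 0,"dy": 0,"dz": -0.02,"wx": 0,"wy": 0,"wz": 0},{"jaw": 0.6,"dx": 0,"dy": 0,"dz": 0,"wx": 0,"wy": 0,"wz": 0},{"jaw": 0.6,"dx": 0,"dy": 0,"dz": 0,"wx": 0,"wy": 0,"wz": 0}]'

```text
clock: 17.88
position: [600.2, 258.0, 96.5]
eef_rot: [[-0.867, 0.498, 0.003], [0.498, 0.867, 0.0], [-0.002, 0.001, -1.0]]
force: [0.3, 0.1, -1.4]
finger_gap: 51.5
grip_force: 0.0
```

```bash
python3 go.py 374.5,265,95,60,.6,36
```

```text
t 17.88 p [600.2 258.   96.5] theta 60.1 F [ 0.3  0.1 -1.4] gap 51.5 grip 0.0 q6 -47
[{"jaw":0.6,"dx":0.028,"dy":-0.015,"dz":0.0,"wx":0,"wy":0,"wz":0.0},{"jaw":0.6,"dx":0.029,"dy":-0.015,"dz":0.0,"wx":0,"wy":0,"wz":0.0},{"jaw":0.6,"dx":0.028,"dy":-0.015,"dz":0.0,"wx":0,"wy":0,"wz":0.0},{"jaw":0.6,"dx":0.029,"dy":-0.015,"dz":0.0,"wx":0,"wy":0,"wz":0.0},{"jaw":0.6,"dx":0.028,"dy":-0.015,"dz":0.0,"wx":0,"wy":0,"wz":0.0}]
[{"jaw":0.6,"dx":0.029,"dy":-0.016,"dz":0.0,"wx":0,"wy":0,"wz":0.1},{"jaw":0.6,"dx":0.028,"dy":-0.015,"dz":0.001,"wx":0,"wy":0,"wz":0.0}]
```

>>> step_arm --plan '[{"jaw": 0.6,"dx": 0.028,"dy": -0.015,"dz": 0,"wx": 0,"wy": 0,"wz": 0},{"jaw": 0.6,"dx": 0.029,"dy": -0.015,"dz": 0,"wx": 0,"wy": 0,"wz": 0},{"jaw": 0.6,"dx": 0.028,"dy": -0.015,"dz": 0,"wx": 0,"wy": 0,"wz": 0},{"jaw": 0.6,"dx": 0.029,"dy": -0.015,"dz": 0,"wx": 0,"wy": 0,"wz": 0},{"jaw": 0.6,"dx": 0.028,"dy": -0.015,"dz": 0,"wx": 0,"wy": 0,"wz": 0}]'

```text
clock: 18.3
position: [437.0, 263.3, 94.3]
eef_rot: [[-0.867, 0.498, -0.002], [0.498, 0.867, -0.001], [0.001, -0.002, -1.0]]
force: [0.6, -0.1, -0.2]
finger_gap: 51.3
grip_force: 0.0
```

>>> step_arm --plan '[{"jaw": 0.6,"dx": 0.029,"dy": -0.016,"dz": 0,"wx": 0,"wy": 0,"wz": 0},{"jaw": 0.6,"dx": 0.028,"dy": -0.015,"dz": 0.001,"wx": 0,"wy": 0,"wz": 0},{"jaw": 0.6,"dx": 0,"dy": 0,"dz": 0,"wx": 0,"wy": 0,"wz": 0},{"jaw": 0.6,"dx": 0,"dy": 0,"dz": 0,"wx": 0,"wy": 0,"wz": 0},{"jaw": 0.6,"dx": 0,"dy": 0,"dz": 0,"wx": 0,"wy": 0,"wz": 0}]'

```text
clock: 18.72
position: [375.0, 265.2, 94.2]
eef_rot: [[-0.867, 0.498, 0.0], [0.498, 0.867, -0.0], [-0.001, -0.0, -1.0]]
force: [0.3, -0.4, 0.5]
finger_gap: 50.9
grip_force: 0.0
```

```bash
python3 go.py 374.5,265,21,60,.6,30;python3 - <<'E'
from h import *
w=read_camera("wrist")["img"][...,::-1]; o=read_camera("top")["img"][...,::-1]
a=cv2.resize(o[115:275,165:405],(720,480),interpolation=cv2.INTER_CUBIC)
cv2.imwrite("pics/w10.png",np.hstack([cv2.resize(w,(400,300)),cv2.resize(a,(400,300))]))
E
```

```text
t 18.72 p [375.  265.2  94.2] theta 60.1 F [ 0.3 -0.4  0.5] gap 50.9 grip 0.0 q6 -40
[{"jaw":0.6,"dx":0.0,"dy":-0.0,"dz":0.024,"wx":0,"wy":0,"wz":0.0},{"jaw":0.6,"dx":0.0,"dy":-0.0,"dz":0.025,"wx":0,"wy":0,"wz":0.1},{"jaw":0.6,"dx":0.0,"dy":-0.0,"dz":0.024,"wx":0,"wy":0,"wz":0.0}]
```

View pics/w10.png

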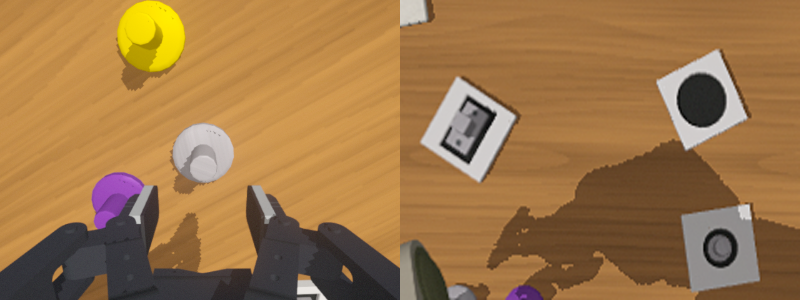

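The left half of the picture (wrist) shows the steel large cap at (203,155), centred between the pads, with the purple look-alike at (118,195) clear of the left finger. The right half (top) shows the flange in the oblong recess at (467,128) and the small cap in its recess at (720,248). That was the last of the 14 pictures.

>>> step_arm --plan '[{"jaw": 0.6,"dx": 0,"dy": 0,"dz": 0.024,"wx": 0,"wy": 0,"wz": 0},{"jaw": 0.6,"dx": 0,"dy": 0,"dz": 0.025,"wx": 0,"wy": 0,"wz": 0},{"jaw": 0.6,"dx": 0,"dy": 0,"dz": 0.023,"wx": 0,"wy": 0,"wz": 0},{"jaw": 0.6,"dx": 0,"dy": 0,"dz": 0,"wx": 0,"wy": 0,"wz": 0},{"jaw": 0.6,"dx": 0,"dy": 0,"dz": 0,"wx": 0,"wy": 0,"wz": 0}]'

```text
clock: 19.23
position: [374.8, 264.9, 22.1]
eef_rot: [[-0.867, 0.499, -0.001], [0.499, 0.867, -0.001], [0.001, -0.002, -1.0]]
force: [1.5, -0.9, 0.8]
finger_gap: 51.2
grip_force: 0.0
```

>>> step_arm --plan '[{"jaw": 0.1,"dx": 0,"dy": 0,"dz": 0,"wx": 0,"wy": 0,"wz": 0},{"jaw": 0.1,"dx": 0,"dy": 0,"dz": 0,"wx": 0,"wy": 0,"wz": 0},{"jaw": 0.1,"dx": 0,"dy": 0,"dz": 0,"wx": 0,"wy": 0,"wz": 0},{"jaw": 0.1,"dx": 0,"dy": 0,"dz": 0,"wx": 0,"wy": 0,"wz": 0},{"jaw": 0.1,"dx": 0,"dy": 0,"dz": 0,"wx": 0,"wy": 0,"wz": 0}]' --force 60

```text
clock: 19.65
position: [375.5, 265.5, 24.0]
eef_rot: [[-0.867, 0.498, 0.004], [0.498, 0.867, 0.001], [-0.003, 0.003, -1.0]]
force: [-0.2, 0.7, 6.6]
finger_gap: 20.0
grip_force: 58.4
```

>>> step_arm --plan '[{"jaw": 0.1,"dx": 0,"dy": 0,"dz": -0.02,"wx": 0,"wy": 0,"wz": 0},{"jaw": 0.1,"dx": 0,"dy": 0,"dz": -0.03,"wx": 0,"wy": 0,"wz": 0},{"jaw": 0.1,"dx": 0,"dy": 0,"dz": -0.035,"wx": 0,"wy": 0,"wz": 0},{"jaw": 0.1,"dx": 0,"dy": 0,"dz": 0,"wx": 0,"wy": 0,"wz": 0},{"jaw": 0.1,"dx": 0,"dy": 0,"dz": 0,"wx": 0,"wy": 0,"wz": 0}]'

```text
clock: 20.07
position: [375.1, 265.4, 109.3]
eef_rot: [[-0.867, 0.498, 0.005], [0.498, 0.867, 0.001], [-0.004, 0.004, -1.0]]
force: [-0.6, -1.6, -4.4]
finger_gap: 20.1
grip_force: 59.5
```

```bash
python3 go.py 643.5,-74,105,60,.1,36
```

```text
t 20.07 p [375.1 265.4 109.3] theta 60.1 F [-0.6 -1.6 -4.4] gap 20.1 grip 59.5 q6 -40
[{"jaw":0.1,"dx":-0.031,"dy":-0.012,"dz":0.0,"wx":0,"wy":0,"wz":0.0},{"jaw":0.1,"dx":-0.031,"dy":-0.012,"dz":0.0,"wx":0,"wy":0,"wz":0.0},{"jaw":0.1,"dx":-0.031,"dy":-0.012,"dz":0.0,"wx":0,"wy":0,"wz":0.0},{"jaw":0.1,"dx":-0.031,"dy":-0.012,"dz":0.001,"wx":0,"wy":0,"wz":0.0},{"jaw":0.1,"dx":-0.031,"dy":-0.013,"dz":0.0,"wx":0,"wy":0,"wz":0.0}]
[{"jaw":0.1,"dx":-0.031,"dy":-0.012,"dz":0.001,"wx":0,"wy":0,"wz":0.0},{"jaw":0.1,"dx":-0.031,"dy":-0.013,"dz":0.0,"wx":0,"wy":0,"wz":0.0},{"jaw":0.1,"dx":-0.031,"dy":-0.012,"dz":0.001,"wx":0,"wy":0,"wz":0.0},{"jaw":0.1,"dx":-0.031,"dy":-0.013,"dz":0.0,"wx":0,"wy":0,"wz":0.0},{"jaw":0.1,"dx":-0.031,"dy":-0.012,"dz":0.001,"wx":0,"wy":0,"wz":0.0}]
[{"jaw":0.1,"dx":-0.031,"dy":-0.013,"dz":0.0,"wx":0,"wy":0,"wz":0.0},{"jaw":0.1,"dx":-0.03,"dy":-0.012,"dz":0.001,"wx":0,"wy":0,"wz":0.1},{"jaw":0.1,"dx":-0.031,"dy":-0.013,"dz":0.0,"wx":0.2,"wy":0.2,"wz":0.0}]
```

The gap of 20.1 mm, the grip force of 59.5 N and the extra weight of about 3 N confirm the cap is held.

>>> step_arm --plan '[{"jaw": 0.1,"dx": -0.031,"dy": -0.012,"dz": 0,"wx": 0,"wy": 0,"wz": 0},{"jaw": 0.1,"dx": -0.031,"dy": -0.012,"dz": 0,"wx": 0,"wy": 0,"wz": 0},{"jaw": 0.1,"dx": -0.031,"dy": -0.012,"dz": 0,"wx": 0,"wy": 0,"wz": 0},{"jaw": 0.1,"dx": -0.031,"dy": -0.012,"dz": 0.001,"wx": 0,"wy": 0,"wz": 0},{"jaw": 0.1,"dx": -0.031,"dy": -0.013,"dz": 0,"wx": 0,"wy": 0,"wz": 0}]'

```text
clock: 20.48
position: [478.5, 133.6, 105.3]
eef_rot: [[-0.867, 0.498, -0.002], [0.498, 0.867, -0.0], [0.002, -0.001, -1.0]]
force: [0.1, 1.6, -3.6]
finger_gap: 20.1
grip_force: 59.4
```

>>> step_arm --plan '[{"jaw": 0.1,"dx": -0.031,"dy": -0.012,"dz": 0.001,"wx": 0,"wy": 0,"wz": 0},{"jaw": 0.1,"dx": -0.031,"dy": -0.013,"dz": 0,"wx": 0,"wy": 0,"wz": 0},{"jaw": 0.1,"dx": -0.031,"dy": -0.012,"dz": 0.001,"wx": 0,"wy": 0,"wz": 0},{"jaw": 0.1,"dx": -0.031,"dy": -0.013,"dz": 0,"wx": 0,"wy": 0,"wz": 0},{"jaw": 0.1,"dx": -0.031,"dy": -0.012,"dz": 0.001,"wx": 0,"wy": 0,"wz": 0}]'

```text
clock: 20.9
position: [582.1, 2.6, 102.2]
eef_rot: [[-0.867, 0.498, -0.002], [0.498, 0.867, 0.0], [0.002, -0.001, -1.0]]
force: [0.5, 0.4, -3.3]
finger_gap: 20.2
grip_force: 59.4
```

>>> step_arm --plan '[{"jaw": 0.1,"dx": -0.031,"dy": -0.013,"dz": 0,"wx": 0,"wy": 0,"wz": 0},{"jaw": 0.1,"dx": -0.03,"dy": -0.012,"dz": 0.001,"wx": 0,"wy": 0,"wz": 0},{"jaw": 0.1,"dx": -0.031,"dy": -0.013,"dz": 0,"wx": 0,"wy": 0,"wz": 0},{"jaw": 0.1,"dx": 0,"dy": 0,"dz": 0,"wx": 0,"wy": 0,"wz": 0},{"jaw": 0.1,"dx": 0,"dy": 0,"dz": 0,"wx": 0,"wy": 0,"wz": 0}]'

```text
clock: 21.32
position: [642.6, -76.0, 100.5]
eef_rot: [[-0.866, 0.5, -0.002], [0.5, 0.866, 0.001], [0.002, -0.001, -1.0]]
force: [-0.2, 1.4, -3.5]
finger_gap: 19.7
grip_force: 59.4
```

>>> step_arm --plan '[{"jaw": 0.1,"dx": 0,"dy": 0,"dz": 0,"wx": 0,"wy": 0,"wz": 0},{"jaw": 0.1,"dx": 0,"dy": 0,"dz": 0,"wx": 0,"wy": 0,"wz": 0}]'

```text
clock: 21.48
position: [642.1, -73.7, 102.0]
eef_rot: [[-0.868, 0.497, -0.001], [0.497, 0.868, 0.001], [0.001, -0.0, -1.0]]
force: [0.5, 0.1, -3.1]
finger_gap: 19.9
grip_force: 59.4
```

```bash
python3 go.py 643.5,-74,37,60,.1,20
```

```text
t 21.48 p [642.1 -73.7 102. ] theta 60.2 F [ 0.5  0.1 -3.1] gap 19.9 grip 59.4 q6 -77
[{"jaw":0.1,"dx":-0.0,"dy":0.0,"dz":0.016,"wx":0,"wy":0,"wz":0.0},{"jaw":0.1,"dx":-0.0,"dy":0.0,"dz":0.016,"wx":0,"wy":0,"wz":0.1},{"jaw":0.1,"dx":-0.001,"dy":0.0,"dz":0.017,"wx":0,"wy":0,"wz":0.0},{"jaw":0.1,"dx":-0.0,"dy":0.0,"dz":0.016,"wx":0,"wy":0,"wz":0.1}]
```

>>> step_arm --plan '[{"jaw": 0.1,"dx": 0,"dy": 0,"dz": 0.016,"wx": 0,"wy": 0,"wz": 0},{"jaw": 0.1,"dx": 0,"dy": 0,"dz": 0.016,"wx": 0,"wy": 0,"wz": 0},{"jaw": 0.1,"dx": -0.001,"dy": 0,"dz": 0.017,"wx": 0,"wy": 0,"wz": 0},{"jaw": 0.1,"dx": 0,"dy": 0,"dz": 0.014,"wx": 0,"wy": 0,"wz": 0},{"jaw": 0.1,"dx": 0,"dy": 0,"dz": 0,"wx": 0,"wy": 0,"wz": 0}]'

```text
clock: 21.9
position: [641.9, -73.7, 36.9]
eef_rot: [[-0.868, 0.497, -0.005], [0.497, 0.868, 0.002], [0.005, -0.001, -1.0]]
force: [-0.5, -0.2, -3.3]
finger_gap: 20.1
grip_force: 59.4
```

>>> step_arm --plan '[{"jaw": 0.1,"dx": 0,"dy": 0,"dz": 0.003,"wx": 0,"wy": 0,"wz": 0},{"jaw": 0.1,"dx": 0,"dy": 0,"dz": 0.002,"wx": 0,"wy": 0,"wz": 0},{"jaw": 0.1,"dx": 0,"dy": 0,"dz": 0,"wx": 0,"wy": 0,"wz": 0},{"jaw": 0.1,"dx": 0,"dy": 0,"dz": 0,"wx": 0,"wy": 0,"wz": 0}]'

```text
clock: 22.23
position: [644.1, -75.1, 35.7]
eef_rot: [[-0.867, 0.498, 0.002], [0.498, 0.867, -0.001], [-0.002, 0.0, -1.0]]
force: [0.8, 0.3, -3.2]
finger_gap: 19.8
grip_force: 59.4
```

```bash
python3 go.py 643.5,-74,28,60,.1,20
```

```text
t 22.23 p [644.1 -75.1  35.7] theta 60.1 F [ 0.8  0.3 -3.2] gap 19.8 grip 59.4 q6 -77
[{"jaw":0.1,"dx":0.001,"dy":0.001,"dz":0.008,"wx":0,"wy":0,"wz":0.1}]
```

>>> step_arm --plan '[{"jaw": 0.1,"dx": 0.001,"dy": 0.001,"dz": 0.003,"wx": 0,"wy": 0,"wz": 0},{"jaw": 0.1,"dx": 0,"dy": 0,"dz": 0.002,"wx": 0,"wy": 0,"wz": 0},{"jaw": 0.1,"dx": 0,"dy": 0,"dz": 0.001,"wx": 0,"wy": 0,"wz": 0},{"jaw": 0.1,"dx": 0,"dy": 0,"dz": 0,"wx": 0,"wy": 0,"wz": 0}]'

```text
clock: 22.57
position: [643.3, -73.8, 28.6]
eef_rot: [[-0.867, 0.498, 0.0], [0.498, 0.867, -0.0], [-0.0, 0.0, -1.0]]
force: [-0.4, 0.2, -3.3]
finger_gap: 19.9
grip_force: 59.4
```

>>> step_arm --plan '[{"jaw": 0.1,"dx": 0,"dy": 0,"dz": 0.001,"wx": 0,"wy": 0,"wz": 0},{"jaw": 0.1,"dx": 0,"dy": 0,"dz": 0,"wx": 0,"wy": 0,"wz": 0}]'

```text
clock: 22.73
position: [643.5, -73.9, 28.1]
eef_rot: [[-0.867, 0.498, 0.001], [0.498, 0.867, -0.0], [-0.001, 0.0, -1.0]]
force: [-1.0, 0.2, 0.1]
finger_gap: 19.6
grip_force: 59.6
```

>>> step_arm --plan '[{"jaw": 0.1,"dx": 0,"dy": 0,"dz": 0.001,"wx": 0,"wy": 0,"wz": 0},{"jaw": 0.1,"dx": 0,"dy": 0,"dz": 0,"wx": 0,"wy": 0,"wz": 0}]'

```text
clock: 22.9
position: [643.5, -73.9, 28.0]
eef_rot: [[-0.867, 0.498, 0.001], [0.498, 0.867, -0.001], [-0.001, 0.0, -1.0]]
force: [-3.7, 0.6, 6.5]
finger_gap: 19.6
grip_force: 60.6
```

Contact came at z = 28.0, as predicted. I'll release and lift, then check all four fittings numerically.

>>> step_arm --plan '[{"jaw": 0.6,"dx": 0,"dy": 0,"dz": 0,"wx": 0,"wy": 0,"wz": 0},{"jaw": 0.6,"dx": 0,"dy": 0,"dz": 0,"wx": 0,"wy": 0,"wz": 0},{"jaw": 0.6,"dx": 0,"dy": 0,"dz": 0,"wx": 0,"wy": 0,"wz": 0},{"jaw": 0.6,"dx": 0,"dy": 0,"dz": 0,"wx": 0,"wy": 0,"wz": 0}]'

```text
clock: 23.23
position: [643.6, -73.9, 26.8]
eef_rot: [[-0.867, 0.498, 0.001], [0.498, 0.867, -0.0], [-0.001, 0.0, -1.0]]
force: [0.3, -0.6, -0.0]
finger_gap: 51.4
grip_force: 0.0
```

>>> step_arm --plan '[{"jaw": 0.6,"dx": 0,"dy": 0,"dz": -0.02,"wx": 0,"wy": 0,"wz": 0},{"jaw": 0.6,"dx": 0,"dy": 0,"dz": -0.035,"wx": 0,"wy": 0,"wz": 0},{"jaw": 0.6,"dx": 0,"dy": 0,"dz": -0.04,"wx": 0,"wy": 0,"wz": 0},{"jaw": 0.6,"dx": 0,"dy": 0,"dz": -0.03,"wx": 0,"wy": 0,"wz": 0},{"jaw": 0.6,"dx": 0,"dy": 0,"dz": 0,"wx": 0,"wy": 0,"wz": 0}]'

```text
clock: 23.65
position: [645.9, -74.4, 159.0]
eef_rot: [[-0.867, 0.498, 0.012], [0.498, 0.867, -0.004], [-0.013, 0.003, -1.0]]
force: [0.2, -0.0, 0.8]
finger_gap: 51.5
grip_force: 0.0
```

>>> step_arm --plan '[{"jaw": 0.6,"dx": 0.03,"dy": 0,"dz": -0.02,"wx": 0,"wy": 0,"wz": 0},{"jaw": 0.6,"dx": 0.035,"dy": 0,"dz": -0.02,"wx": 0,"wy": 0,"wz": 0},{"jaw": 0.6,"dx": 0.035,"dy": 0,"dz": -0.02,"wx": 0,"wy": 0,"wz": 0},{"jaw": 0.6,"dx": 0.035,"dy": 0,"dz": 0,"wx": 0,"wy": 0,"wz": 0},{"jaw": 0.6,"dx": 0.035,"dy": 0,"dz": 0,"wx": 0,"wy": 0,"wz": 0}]'

```text
clock: 24.07
position: [494.8, 11.5, 212.5]
eef_rot: [[-0.867, 0.498, 0.003], [0.498, 0.867, -0.001], [-0.003, 0.001, -1.0]]
force: [0.3, -0.2, -0.7]
finger_gap: 51.4
grip_force: 0.0
```

>>> step_arm --plan '[{"jaw": 0.6,"dx": 0,"dy": 0,"dz": 0,"wx": 0,"wy": 0,"wz": 0},{"jaw": 0.6,"dx": 0,"dy": 0,"dz": 0,"wx": 0,"wy": 0,"wz": 0}]'

```text
clock: 24.23
position: [495.0, 11.6, 212.2]
eef_rot: [[-0.868, 0.497, 0.001], [0.497, 0.868, -0.0], [-0.001, 0.0, -1.0]]
force: [1.0, -0.4, -0.0]
finger_gap: 51.1
grip_force: 0.0
```

```bash
python3 - <<'E'
from h import *
# in each nest: steel blob = bright pixels inside the hull of the recess (z~13); report centre & extent vs nest centre, in both views
N=dict(large=(643.5,-74,34),small=(455,-103,23),obl=(598.5,257.4,23),cross=(380,-298,11))
def proj(c,P):
    q=(np.array(P)-c["position"])@np.array(c["rotation"]);s=q[:2]/q[2];s=s*(1+c["k1"]*s@s);return s*[c["fx"],c["fy"]]+[c["cx"],c["cy"]]
for v in("top","scene"):
    c=read_camera(v);hsv=cv2.cvtColor(c["img"],cv2.COLOR_RGB2HSV)
    for n,(x,y,r) in N.items():
        u=proj(c,(x,y,10));R=30;x0,y0=np.round(u).astype(int)-R
        V=hsv[y0:y0+2*R,x0:x0+2*R]
        d=(V[...,2]<80)&(V[...,1]<90)
        k=comps(d,8)
        if not k: print(v,n,"none");continue
        hull=cv2.convexHull(np.vstack(k)); m=cv2.fillConvexPoly(np.zeros(V.shape[:2],np.uint8),hull,1)>0
        b=m&~cv2.morphologyEx(d.astype(np.uint8),cv2.MORPH_OPEN,np.ones((1,1))).astype(bool)
        ys,xs=np.nonzero(b); P=plane(c,np.c_[xs+x0,ys+y0],20)[:,:2]
        print(v,n,"n",len(P),"mean-offset",np.round(P.mean(0)-[x,y],1),"min",np.round(P.min(0)-[x,y]),"max",np.round(P.max(0)-[x,y]))
c=read_camera("top");print("beaker/bottle now vs start: saved start image diff")
a=cv2.imread("pics/top0.png")[...,::-1].astype(int)
for n,(x,y) in dict(beaker=(430,178),bottle=(495,227)).items():
    print(n,np.abs(a-c["img"])[y-22:y+22,x-22:x+22].mean())
s=get_state();print(s["clock"],s["position"],s["force"])
E
```

```text
top large n 702 mean-offset [-16.4  -6.2] min [-69. -39.] max [31. 35.]
top small n 386 mean-offset [19.3  2. ] min [-24. -23.] max [69. 24.]
top obl n 408 mean-offset [-0.7 -0.2] min [-38. -41.] max [37. 30.]
top cross n 449 mean-offset [-0.8  3.4] min [-35. -32.] max [35. 40.]
scene large n 620 mean-offset [ 6.2 -8.9] min [-25. -41.] max [38. 23.]
scene small n 187 mean-offset [ 9.5 -7.3] min [-10. -29.] max [31. 13.]
scene obl n 60 mean-offset [  6.6 -29.3] min [-26. -47.] max [ 29. -13.]
scene cross n 583 mean-offset [11.7 -3.9] min [-18. -36.] max [43. 29.]
beaker/bottle now vs start: saved start image diff
beaker 31.578856749311296
bottle 17.33419421487603
24.3833 [496.83276382  10.36391386 211.60158495] [-0.79342688  0.55685451  0.21379132]
```

The arm's body and shadow spoil this check, so I'll move the arm aside and repeat it.

>>> step_arm --plan '[{"jaw": 0.6,"dx": 0.02,"dy": 0.03,"dz": -0.01,"wx": 0,"wy": 0,"wz": 0},{"jaw": 0.6,"dx": 0.02,"dy": 0.03,"dz": -0.01,"wx": 0,"wy": 0,"wz": 0},{"jaw": 0.6,"dx": 0.02,"dy": 0.03,"dz": -0.01,"wx": 0,"wy": 0,"wz": 0},{"jaw": 0.6,"dx": 0.02,"dy": 0.03,"dz": 0,"wx": 0,"wy": 0,"wz": 0},{"jaw": 0.6,"dx": 0.02,"dy": 0.03,"dz": 0,"wx": 0,"wy": 0,"wz": 0}]'

```text
clock: 24.8
position: [484.9, 192.1, 241.9]
eef_rot: [[-0.867, 0.499, 0.002], [0.499, 0.867, -0.0], [-0.002, 0.001, -1.0]]
force: [0.8, -0.3, 0.7]
finger_gap: 51.2
grip_force: 0.0
```

>>> step_arm --plan '[{"jaw": 0.6,"dx": 0.02,"dy": 0.03,"dz": 0,"wx": 0,"wy": 0,"wz": 0},{"jaw": 0.6,"dx": 0.02,"dy": 0.03,"dz": 0,"wx": 0,"wy": 0,"wz": 0},{"jaw": 0.6,"dx": 0.02,"dy": 0.03,"dz": 0,"wx": 0,"wy": 0,"wz": 0},{"jaw": 0.6,"dx": 0.02,"dy": 0.03,"dz": 0,"wx": 0,"wy": 0,"wz": 0},{"jaw": 0.6,"dx": 0.02,"dy": 0.03,"dz": 0,"wx": 0,"wy": 0,"wz": 0}]'

```text
clock: 25.22
position: [472.6, 372.5, 240.9]
eef_rot: [[-0.867, 0.499, 0.0], [0.499, 0.867, -0.0], [-0.001, -0.0, -1.0]]
force: [0.3, -0.4, -0.0]
finger_gap: 51.5
grip_force: 0.0
```

>>> step_arm --plan '[{"jaw": 0.6,"dx": 0.02,"dy": 0.03,"dz": 0,"wx": 0,"wy": 0,"wz": 0},{"jaw": 0.6,"dx": 0.02,"dy": 0.03,"dz": 0,"wx": 0,"wy": 0,"wz": 0},{"jaw": 0.6,"dx": 0,"dy": 0,"dz": 0,"wx": 0,"wy": 0,"wz": 0},{"jaw": 0.6,"dx": 0,"dy": 0,"dz": 0,"wx": 0,"wy": 0,"wz": 0}]'

```text
clock: 25.55
position: [467.5, 444.0, 240.0]
eef_rot: [[-0.868, 0.496, -0.0], [0.496, 0.868, -0.001], [-0.0, -0.001, -1.0]]
force: [0.6, -0.6, -0.1]
finger_gap: 51.2
grip_force: 0.0
```

```bash
python3 - <<'E'
from h import *
N=dict(large=(643.5,-74),small=(455,-103),obl=(598.5,257.4),cross=(380,-298))
c=read_camera("top");im=c["img"];hsv=cv2.cvtColor(im,cv2.COLOR_RGB2HSV)
a=cv2.imread("pics/top0.png")[...,::-1]
for n,(x,y) in dict(beaker=(430,178),bottle=(495,227)).items():
    sl=np.s_[y-22:y+22,x-22:x+22];print(n,"diff",np.abs(a.astype(int)-im)[sl].mean())
    t=np.ascontiguousarray(a[y-16:y+16,x-16:x+16]);r=cv2.matchTemplate(np.ascontiguousarray(im[y-30:y+30,x-30:x+30]),t,cv2.TM_CCOEFF_NORMED);_,mx,_,l=cv2.minMaxLoc(r);print("  best shift px",np.array(l)-14,round(mx,3))
px={"large":(346,168),"small":(357,247),"obl":(206,184),"cross":(438,280)}
ah=cv2.cvtColor(np.ascontiguousarray(a),cv2.COLOR_RGB2HSV)
for n,(x,y) in px.items():  # pixels dark in the start picture, bright now = fitting over the recess
    s=np.s_[y-22:y+22,x-22:x+22]
    b=(ah[s][...,2]<60)&(hsv[s][...,2]>85); k=max(comps(b,5),key=cv2.contourArea)
    ys,xs=np.nonzero(b);P=plane(c,np.c_[xs+x-22,ys+y-22],14)[:,:2]
    r=cv2.minAreaRect(plane(c,k.reshape(-1,2)+[x-22,y-22],14)[:,:2].astype(np.float32))
    print(n,len(P),"mean",np.round(P.mean(0)-N[n],1),"rect ctr",np.round(np.array(r[0])-N[n],1),np.round(r[1]),round(r[2]))
s=get_state();print(s["clock"],s["position"])
E
```

```text
beaker diff 1.0475206611570247
  best shift px [0 0] 0.998
bottle diff 1.1179407713498624
  best shift px [0 0] 0.999
large 433 mean [-1.9  1. ] rect ctr [-1.8  0.3] [53. 55.] 1
small 136 mean [-0.4  1.2] rect ctr [-0.7  1.1] [28. 31.] 1
obl 333 mean [-0.4  1.7] rect ctr [0.5 1.8] [37. 60.] 61
cross 212 mean [-0.8 -0.8] rect ctr [-0.5  0.2] [47. 45.] 73
25.6 [467.70601593 442.7711069  240.4978238 ]
```

All four fittings are within 2 mm of their nest centres, and the bottle and beaker have not moved. Handing in.

```bash
python3 -c "
from workcell import *
print(sign_off())"
```

```text
the job is handed in; nothing more can be done
None
```

All four fittings lie in their matching nests, each within about 2 mm of the nest centre and set down with contact at the recess floor. The bottle and beaker are unmoved. The job was handed in at about 26 s; `sign_off()` returned no verdict.

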